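# Bring a rover wheel up to tension on the jig

## Task

First clear the loose tools off the wheel jig's base plate into the steel tool tray. Then tighten the four bare square-headed brass nipples on top of the wheel in two rounds, each round in order from the robot's left to its right: give every one a quarter turn clockwise (seen from outside the rim), then go round again with a second quarter turn, without over-tightening. Finally press the tester's black button fully down and let it come up. Do not knock over the oil bottle behind the wheel.

Things in the scene. Friction and masses are not known exactly. Their poses are not given: they have to be found in the camera images.
- hub (a point): hub centre, 155 mm up, of a spoked rover wheel 280 mm across (rim 42 mm wide) standing upright; axle along this point's x axis, clamped fast in the jig's uprights (64 mm before and behind), so the wheel cannot turn. y runs along the wheel to the robot's left. On the top arc of the rim stand four bare square-headed nipples, 26 degrees apart, 74 mm between square centres
- jig: aluminium jig, origin on the bench below the hub, same axes as the hub (yaw up to 0.2); fixed. Base plate 8 mm thick, 300 mm wide (y), reaching 250 mm from the origin towards the robot. All the wheel's other spokes are finished, their nipples hidden under low black rubber plugs: nothing to do there
- head1 (a point): centre of the square of spoke nipple 1, number 1 of 4 counted from the robot's left (+y); its spoke leans 38.6 degrees to the left in the wheel plane. z axis: along the spoke, outward from the hub; the four flats lie at 45 degrees to the x and y axes, which turn with the nipple (at joint 0, x is the axle direction). 26 mm outside the rim's face.
- head2 (a point): centre of the square of spoke nipple 2, number 2 of 4 counted from the robot's left (+y); its spoke leans 12.9 degrees to the left in the wheel plane. z axis: along the spoke, outward from the hub; the four flats lie at 45 degrees to the x and y axes, which turn with the nipple (at joint 0, x is the axle direction). 26 mm outside the rim's face.
- head3 (a point): centre of the square of spoke nipple 3, number 3 of 4 counted from the robot's left (+y); its spoke leans 12.9 degrees to the right in the wheel plane. z axis: along the spoke, outward from the hub; the four flats lie at 45 degrees to the x and y axes, which turn with the nipple (at joint 0, x is the axle direction). 26 mm outside the rim's face.
- head4 (a point): centre of the square of spoke nipple 4, number 4 of 4 counted from the robot's left (+y); its spoke leans 38.6 degrees to the right in the wheel plane. z axis: along the spoke, outward from the hub; the four flats lie at 45 degrees to the x and y axes, which turn with the nipple (at joint 0, x is the axle direction). 26 mm outside the rim's face.
- nipple1 (a joint): angle of nipple 1, rad: grows as it turns clockwise seen from outside the rim (tightening), starts within 0.1 of 0; quarter turn = 1.571. Brass, 40 mm out of the rim: a 14 mm round neck 12 mm long, then a square 16 mm across flats, 28 mm long, slotted in the end. Turns in place, does not move along its axis; stiff (0.1 N m), stays where left
- nipple2 (a joint): angle of nipple 2, rad: grows as it turns clockwise seen from outside the rim (tightening), starts within 0.1 of 0; quarter turn = 1.571. Brass, 40 mm out of the rim: a 14 mm round neck 12 mm long, then a square 16 mm across flats, 28 mm long, slotted in the end. Turns in place, does not move along its axis; stiff (0.1 N m), stays where left
- nipple3 (a joint): angle of nipple 3, rad: grows as it turns clockwise seen from outside the rim (tightening), starts within 0.1 of 0; quarter turn = 1.571. Brass, 40 mm out of the rim: a 14 mm round neck 12 mm long, then a square 16 mm across flats, 28 mm long, slotted in the end. Turns in place, does not move along its axis; stiff (0.1 N m), stays where left
- nipple4 (a joint): angle of nipple 4, rad: grows as it turns clockwise seen from outside the rim (tightening), starts within 0.1 of 0; quarter turn = 1.571. Brass, 40 mm out of the rim: a 14 mm round neck 12 mm long, then a square 16 mm across flats, 28 mm long, slotted in the end. Turns in place, does not move along its axis; stiff (0.1 N m), stays where left
- driver_c (a point): centre (13 mm up) of the handle of a nipple driver lying on the base plate, tip roughly towards the robot: black handle 100 x 26 x 26 mm along x, steel shaft 8 mm thick reaching 134 mm from the centre along +x; 0.1 to 0.17 kg. Absent (None) in some starts
- gauge_c (a point): centre (11 mm up) of the bar of a spoke tension gauge lying on the base plate, dial end roughly towards the robot: dark steel bar 160 x 24 x 22 mm along x, with a round 48 mm dial 14 mm high on top, 50 mm from the centre towards +x; 0.16 to 0.26 kg. Absent (None) in some starts
- spanner_c (a point): centre (9 mm up) of the grip of a cone spanner lying on the base plate, tip roughly towards the robot: rubber grip 100 x 22 x 18 mm along x, flat steel jaw reaching 127 mm from the centre along +x; 0.1 to 0.18 kg. Absent (None) in some starts
- tray: open steel tool tray, 280 (x) x 200 (y) x 50 mm outside, walls and floor 4 mm, origin at the centre of its underside on the bench; on the robot's left or right of the jig, the console on the other side; fixed
- test_top (a point): centre of the top of the round black test button (40 mm across) on top of the white tester console (170 x 150 mm, fixed), 85 mm above the bench when up; it is pressed straight down. Behind it (+x side, from 60 mm on) the console rises to 111 mm
- test (a joint): travel of the test button, m, 0 when up, 0.008 fully down; sprung, 6 N holds it fully down
- bottle: amber oil bottle with black cap, 38 mm across, 95 mm tall, standing on the base plate behind the wheel; not part of the job; origin at the centre of its underside

How it is judged:
By the outcome, as a careful person would: the job done as asked, in the order asked, and still so for the second after the job is handed in, with the robot touching nothing.
Of driver, gauge, spanner only 1 to 3 are there at a start; the rules pass over those that are not, and their reading is None.
At some moment in a run one of driver, gauge, spanner may be knocked a few centimetres aside while the robot is not near it.
Once in a run the grip may slacken for a moment while it holds something.
It also fails if it takes over 210 s, if anything falls off the work surface, if the arm or the gripper's body presses on something with over 40 N, if the wrist force passes 120 N, or if a joint passes its speed limit or range.

## Robot

A 7-joint arm with a two-finger parallel gripper is mounted at the origin on the work surface. World frame = base frame: x ahead of the robot, y to its left, z up, the work surface at z = 0. Lengths are in m, angles in rad, forces in N, time in s.
With the tool pointing down it reaches from about 0.4 to 0.9 m from the base axis. Payload 5.6 kg.
Tool frame: the origin (TCP) lies midway between the tips of the shut fingers; the grasp point (between the pads) lies bot.grasp_offset behind it (bot.grasp_offset is the distance from the TCP to the grasp point, in m); z points along the fingers, y is the direction in which the jaws open and shut (so a half turn about z gives the same grasp; the last joint's range is limited). The gripper opens to 92 mm and grips with 3 to 60 N. Pads are 20 mm wide; open, the fingers measure 128 mm over their backs; the gripper's body (75 mm by 189 mm) begins 69 mm behind the grasp point.
Start: joints at [1.216, 0.468, -0.012, 1.603, 0.006, 1.071, -0.056], TCP at [0.199, -0.619, 0.215] pointing down, gripper open.
Joint ranges: [-2.53, 2.53], [-0.31, 2.02], [-1.57, 1.55], [0.28, 2.44], [-1.29, 4.43], [0.15, 1.84], [-2.92, 2.92]. Speed limits (rad/s): [2.57, 2.57, 3.14, 3.14, 3.14, 3.14, 3.14].

## Interface

Orientations are given as a rotation vector (axis times angle).
In Python, from workcell import bot, imaging, finish_job gives the robot as it stands. The module is installed in compiled form; this text tells all that it offers.
- The arm moves only by the tool play_rows, never from a script. Its argument "increments" is a list that holds one entry, the list of rows, each a list of 5 numbers: the opening, from 0 (shut) to 1 (fully open), then the shift along the tool's x, y, z in cm, then the turn about the tool's z in rad. A call has 1 to 12 rows; each row is the pose to reach, as a shift and turn from the pose commanded when the call began, along the tool's axes at that moment; what a row does not reach only later rows make up. A row lasts 1/8 s, in which the tool goes at most 62.5 mm and 10.7 degrees, less where a joint would pass 70% of its speed; a pose out of reach is approached as far as the arm can. A call with a gripper value outside its range is refused whole. The fingers move at their own pace and stop on an object; "newtons" is the grip in N (left out, the last holds). Time passes only in rows, so rows that repeat a pose let the fingers close. It gives the time, the measured TCP pose, the force and the opening at its end, in the units of the state.
- bot.get_obs(): the state, without advancing time (a new reading comes with each control period).
- imaging.grab_frame(name): name is "scene" or "top"; returns a dict with "frame" (400x640x3 uint8, red, green, blue), "fx", "fy", "cx", "cy" (pixels), "distortion" ([k1, k2, p1, p2, k3] as OpenCV has them; the pictures are not rectified), "rvec" (rotation vector, rad) and "tvec" (3), from world to camera coordinates, as OpenCV has them. Camera axes: x right, y down, z forward; pixel columns grow to the right and rows downward; lengths in m; the calibration is good to about 2 mm. A picture is of the moment at which its call begins. There is no depth.
- finish_job(): hands the job in, once; it reports no verdict.
The state is a dict: "time": time; "q": joint angles; "qvel": joint speeds; "joint_torque": joint torques, N m; "eef_pos": TCP position; "tool_rot": TCP orientation; "ft_force": force on the tool from outside, world axes, zero at the start; "wrist_torque": the same for the moment, N m; "grip_width": finger opening in m.
Only numpy, scipy, OpenCV 4.12 (cv2) and the standard library are available. Lean on these libraries where they do the work, as an engineer would, in place of code of your own. Each camera call takes 0.05 s, during which the arm holds its last target. There are 200 camera calls.

## Working session

There is one attempt and no reset: what is moved stays moved. The work goes in short steps, Python scripts to look and compute and a tool call to move; the robot and the scene stay as the last step left them, time stands still between calls to the robot, and variables do not carry over. Pictures are saved under pics/ and viewed, about 12 in all and at most 16, crops included, and the job is handed in when it is done.

Besides the shell and the picture viewer there is one more tool, called after "Emit:" in YAML: its name, and indented under it one key for each argument. play_rows: Moves the arm, as the interface text tells. Its arguments: {"type":"object","properties":{"increments":{"type":"array","items":{"type":"array","items":{"type":"array","items":{"type":"number"}}}},"newtons":{"type":"number"}},"required":["increments"]}

```bash
mkdir -p pics; cat > h.py <<'E'
import numpy as np, cv2
from scipy.spatial.transform import Rotation as R
from workcell import bot, imaging, finish_job
def cam(n):
    return imaging.grab_frame(n)
def save(f,name,box=None,s=1):
    im=f["frame"][:,:,::-1]
    if box: im=im[box[1]:box[3],box[0]:box[2]]
    if s!=1: im=cv2.resize(im,None,fx=s,fy=s,interpolation=cv2.INTER_CUBIC)
    cv2.imwrite("pics/"+name+".png",im)
def K(f): return np.array([[f["fx"],0,f["cx"]],[0,f["fy"],f["cy"]],[0,0,1.]])
def ray(f,uv):
    p=cv2.undistortPoints(np.array(uv,float).reshape(-1,1,2),K(f),np.array(f["distortion"])).reshape(-1,2)
    M=R.from_rotvec(np.ravel(f["rvec"])).as_matrix(); d=np.c_[p,np.ones(len(p))]@M
    return -M.T@np.ravel(f["tvec"]), d/np.linalg.norm(d,axis=1)[:,None]
def onz(f,uv,z):
    o,d=ray(f,uv); return o+d*((z-o[2])/d[:,2])[:,None]
def proj(f,P):
    return cv2.projectPoints(np.array(P,float).reshape(-1,1,3),np.ravel(f["rvec"]),np.ravel(f["tvec"]),K(f),np.array(f["distortion"]))[0].reshape(-1,2)
def tri(f,a,g,b):
    o1,d1=ray(f,[a]);o2,d2=ray(g,[b]);d1,d2=d1[0],d2[0]
    t=np.linalg.lstsq(np.c_[d1,-d2],o2-o1,rcond=None)[0]
    p,q=o1+d1*t[0],o2+d2*t[1]; return (p+q)/2,np.linalg.norm(p-q)
def st():
    o=bot.get_obs(); M=R.from_rotvec(o["tool_rot"]).as_matrix()
    return o,M
E
python3 - <<'E'
from h import *
for n in("scene","top"):
    f=cam(n); save(f,n+"0"); c=ray(f,[[320,200]]); print(n,c)
o,M=st(); print(o,M.round(3),bot.grasp_offset)
E
```

```text
scene (array([0.98294537, 0.5500113 , 0.87396928]), array([[-0.40125964, -0.5672043 , -0.71921484]]))
top (array([ 0.42191112, -0.01362268,  1.20197463]), array([[ 0.18293615,  0.01689742, -0.98297957]]))
{'time': 0.1, 'q': array([ 1.21602937,  0.4683034 , -0.01160097,  1.60351512,  0.00599691,
        1.07141346, -0.05627818]), 'qvel': array([ 1.29210720e-03, -8.64199839e-05,  4.68248125e-04, -3.58190240e-03,
       -2.08656987e-03, -3.34827360e-04, -1.32448667e-03]), 'joint_torque': array([ 8.27871299e-04, -5.21654534e+01, -1.26756885e-02, -2.44368625e+01,
       -5.68346330e-02,  1.41461179e-02,  4.59506293e-05]), 'eef_pos': array([ 0.19915614, -0.61818724,  0.21373313]), 'tool_rot': array([-3.10196639e+00, -4.87427546e-01,  5.66793300e-04]), 'ft_force': array([ 0.38941227, -0.39609033, -0.84785334]), 'wrist_torque': array([-0.01178124, -0.00128825, -0.00204038]), 'grip_width': 0.09157614082698588} [[ 0.952  0.307 -0.001]
 [ 0.307 -0.952  0.001]
 [-0.    -0.002 -1.   ]] 0.0187
```

View pics/scene0.png

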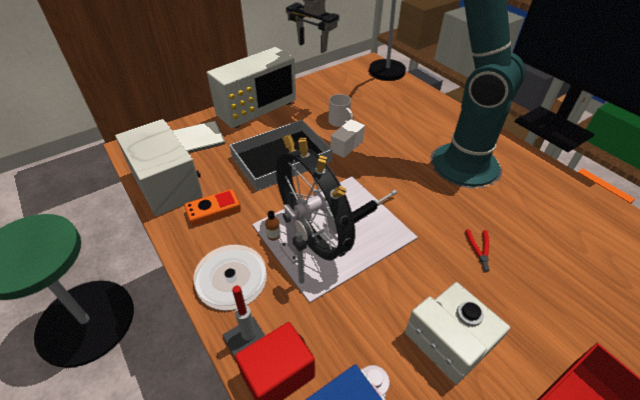

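View pics/top0.png

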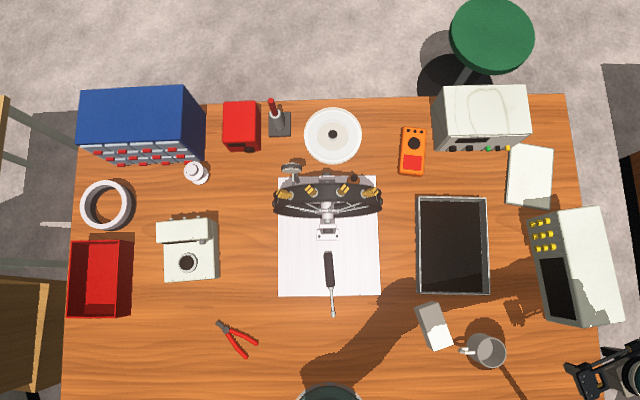

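```bash
cat > m.py <<'E'
from h import *
def blobs(f,lo,hi,box,amin=15):
    hsv=cv2.cvtColor(f["frame"],cv2.COLOR_RGB2HSV); m=cv2.inRange(hsv,lo,hi)
    k=np.zeros_like(m); k[box[1]:box[3],box[0]:box[2]]=255; m&=k
    n,l,s,c=cv2.connectedComponentsWithStats(m)
    return m,[(c[i].round(1).tolist(),s[i].tolist()) for i in range(1,n) if s[i,4]>=amin]
E
python3 - <<'E'
from m import *
t=cam("top");s=cam("scene")
print("plate",onz(t,[[277,297],[380,297],[278,177],[377,178]],.008).round(4))
for f,b in((t,(265,170,390,220)),(s,(270,125,360,205))):
    m,B=blobs(f,(12,90,70),(32,255,255),b); print(B)
m,B=blobs(t,(0,0,0),(180,255,75),(290,248,370,298),30); print("drv",B)
for c,st_ in B:
    ys,xs=np.nonzero(m); print(cv2.minAreaRect(np.c_[xs,ys].astype(np.float32)))
print("drvpts",onz(t,[[328,270],[333,316],[325,252],[330,288]],.02).round(4))
print("tray",onz(t,[[416,196],[488,197],[417,292],[490,294]],.05).round(4))
print("btn",onz(t,[[187,263]],.085), onz(s,[[471,312]],.085))
save(t,"t1",(265,165,395,325),5 and 3.7); save(s,"s1",(250,120,420,250),4.5)
E
```

```text
plate [[ 0.3597  0.1401  0.008 ]
 [ 0.3524 -0.1598  0.008 ]
 [ 0.7201  0.1343  0.008 ]
 [ 0.7072 -0.1692  0.008 ]]
[([273.6, 191.5], [265, 170, 27, 50, 738]), ([307.8, 172.0], [298, 170, 25, 6, 74]), ([376.9, 188.6], [333, 170, 57, 50, 834]), ([310.1, 190.1], [304, 184, 13, 12, 84]), ([343.1, 189.3], [338, 184, 12, 11, 86])]
[([273.3, 126.7], [270, 125, 11, 6, 33]), ([322.8, 131.5], [308, 125, 30, 21, 224]), ([288.8, 142.5], [282, 134, 13, 18, 144]), ([303.1, 145.8], [298, 137, 10, 19, 135]), ([346.5, 164.7], [329, 145, 31, 37, 406]), ([321.2, 162.8], [317, 155, 11, 18, 125]), ([308.5, 177.3], [303, 171, 11, 14, 82]), ([301.3, 185.9], [292, 175, 19, 21, 180]), ([274.9, 195.8], [270, 184, 14, 21, 199]), ([338.7, 191.4], [332, 186, 14, 11, 110])]
drv []
drvpts [[ 0.434  -0.0111  0.02  ]
 [ 0.3034 -0.0216  0.02  ]
 [ 0.4863 -0.0039  0.02  ]
 [ 0.3824 -0.0154  0.02  ]]
tray [[ 0.6396 -0.2747  0.05  ]
 [ 0.6301 -0.4864  0.05  ]
 [ 0.3655 -0.2591  0.05  ]
 [ 0.3528 -0.465   0.05  ]]
btn [[0.46123317 0.38368328 0.085     ]] [[0.46551827 0.39062037 0.085     ]]
```

View pics/t1.png

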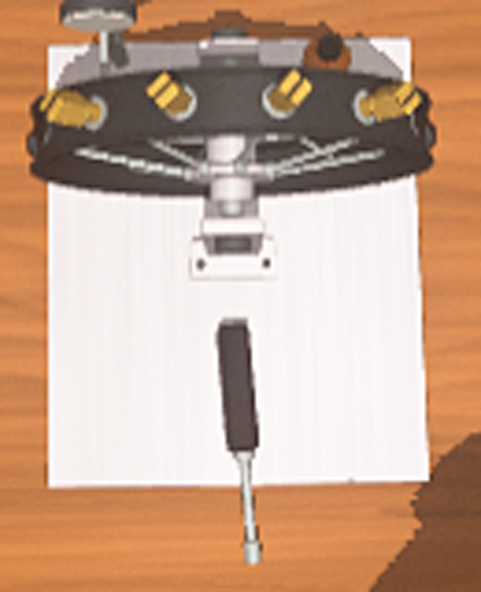

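View pics/s1.png

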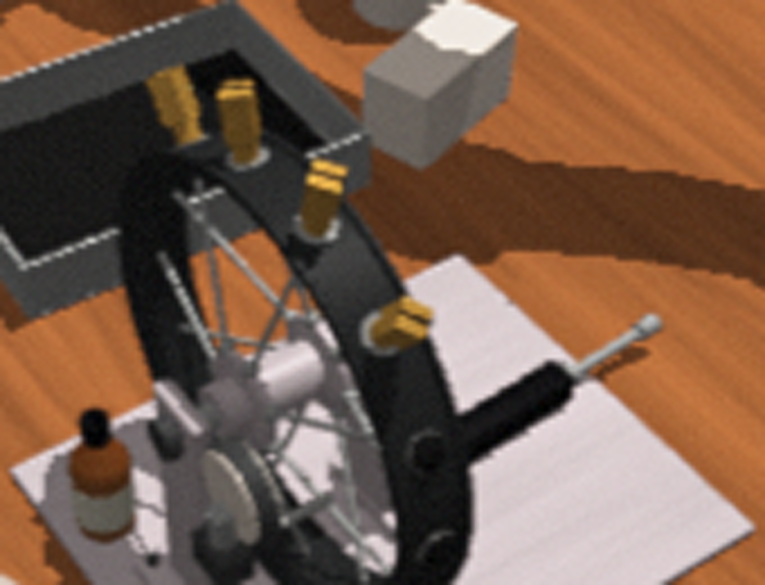

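```bash
python3 - <<'E'
from m import *
t=cam("top");s=cam("scene")
T=[(285,194),(310.1,190.1),(343.1,189.3),(370.8,192.5)];S=[(338.7,191.4),(321.2,162.8),(303.1,145.8),(288.8,142.5)]
P=[]
for a,b in zip(T,S):
    p,e=tri(t,a,s,b); P.append(p); print(p.round(4),round(e,4))
P=np.array(P); d=P[:,:2]-P[:,:2].mean(0); v=np.linalg.svd(d)[2][0]; v*=np.sign(v[1]); yaw=np.arctan2(-v[0],v[1]); print("yaw from heads",yaw)
# front plate edge midpoint -> origin
e=onz(t,[[265+48/3.7,165+486/3.7],[265+430/3.7,165+481/3.7]],.008); w=e[0]-e[1]; y2=np.arctan2(-w[0],w[1]); print("plate",e.round(4),y2)
for y in(yaw,y2): print("hub",e.mean(0)[:2]+.25*np.array([np.cos(y),np.sin(y)]), "heads", P[:,:2].mean(0))
hub=np.r_[P[:,:2].mean(0),.155]
Rz=R.from_euler('z',(yaw+y2)/2).as_matrix()
for a in(38.6,12.9,-12.9,-38.6):
    a=np.radians(a); q=hub+Rz@[0,.166*np.sin(a),.166*np.cos(a)]; print(q.round(4),proj(t,q),proj(s,q))
b=[[265+232/3.7,165+322/3.7],[265+243/3.7,165+448/3.7]]
print("drv ends",onz(t,b,.024),"tip",onz(t,[[265+252/3.7,165+552/3.7]],.013))
o,M=st(); print(o["eef_pos"],o["time"])
E
```

```text
[0.6082 0.0851 0.2841] 0.0036
[0.6091 0.0236 0.3197] 0.001
[ 0.6082 -0.0501  0.3174] 0.0032
[ 0.6062 -0.1163  0.2833] 0.0021
yaw from heads -0.010152011397131134
plate [[ 0.3615  0.1373  0.008 ]
 [ 0.358  -0.1636  0.008 ]] -0.011488971372584601
hub [ 0.60971495 -0.01569481] heads [ 0.60794296 -0.01443709]
hub [ 0.60971134 -0.01602903] heads [ 0.60794296 -0.01443709]
[0.6091 0.0891 0.2847] [[282.74276246 194.21647859]] [[338.70134648 192.32374948]]
[0.6083 0.0226 0.3168] [[310.45021562 190.84487862]] [[320.96303531 163.41827266]]
[ 0.6075 -0.0515  0.3168] [[343.2700391  190.19119026]] [[302.33447917 145.42736038]]
[ 0.6068 -0.118   0.2847] [[371.30900204 192.46734863]] [[287.77514055 141.66306431]]
drv ends [[ 0.48583597 -0.01180672  0.024     ]
 [ 0.38789874 -0.0175024   0.024     ]] tip [[ 0.30776572 -0.02213313  0.013     ]]
[ 0.19928167 -0.61848884  0.21426262] 0.3
```

```bash
cat > go.py <<'E'
import sys
from h import *
# go.py x y z jawyaw_deg : shift in tool axes (cm) and turn
x,y,z,j=map(float,sys.argv[1:5]); o,M=st()
d=M.T@(np.array([x,y,z])-o["eef_pos"])*100
jy=np.degrees(np.arctan2(M[1,1],M[0,1])); t=(jy-j+90)%180-90
print("shift",d.round(2),"turn",round(np.radians(t),3),"jaw",round(jy,1),"q7",o["q"][6].round(2),"t",o["time"],"w",o["grip_width"].round(4),"F",o["ft_force"].round(1), "pos",o["eef_pos"].round(4))
E
python3 go.py 0.437 -0.0147 0.15 -86.7
```

```text
Traceback (most recent call last):
  File "go.py", line 7, in <module>
    print("shift",d.round(2),"turn",round(np.radians(t),3),"jaw",round(jy,1),"q7",o["q"][6].round(2),"t",o["time"],"w",o["grip_width"].round(4),"F",o["ft_force"].round(1), "pos",o["eef_pos"].round(4))
                                                                                                                       ^^^^^^^^^^^^^^^^^^^^^
AttributeError: 'float' object has no attribute 'round'
```

```bash
sed -i 's/o\["grip_width"\].round(4)/round(o["grip_width"],4)/' go.py
python3 go.py 0.437 -0.0147 0.15 -86.7
```

```text
shift [ 41.14 -50.18   6.45] turn 0.254 jaw -72.1 q7 -0.06 t 0.3 w 0.0916 F [ 0.4 -0.9  0.5] pos [ 0.1993 -0.6185  0.2143]
```

Emit:
play_rows:
  increments:
    - [[0.7, 41.1, -50.2, 3, 0.25], [0.7, 41.1, -50.2, 3, 0.25], [0.7, 41.1, -50.2, 3, 0.25], [0.7, 41.1, -50.2, 3, 0.25], [0.7, 41.1, -50.2, 3, 0.25], [0.7, 41.1, -50.2, 3, 0.25], [0.7, 41.1, -50.2, 3, 0.25], [0.7, 41.1, -50.2, 3, 0.25], [0.7, 41.1, -50.2, 6.4, 0.25], [0.7, 41.1, -50.2, 6.4, 0.25], [0.7, 41.1, -50.2, 6.4, 0.25], [0.7, 41.1, -50.2, 6.4, 0.25]]
  newtons: 30

```text
time: 1.8
eef_pos: [0.4367, -0.0126, 0.1502]
tool_rot: [-3.139, -0.104, 0.001]
ft_force: [-0.2, -0.9, -0.0]
grip_width: 0.0644
```

```bash
python3 go.py 0.437 -0.0147 0.012 -86.7; python3 - <<'E'
from m import *
t=cam("top"); save(t,"t2",(220,165,420,335),3.9)
E
```

```text
shift [ 0.02  0.22 13.82] turn 0.009 jaw -86.2 q7 -1.67 t 1.8 w 0.0644 F [-0.2 -0.9 -0. ] pos [ 0.4367 -0.0126  0.1502]
```

View pics/t2.png

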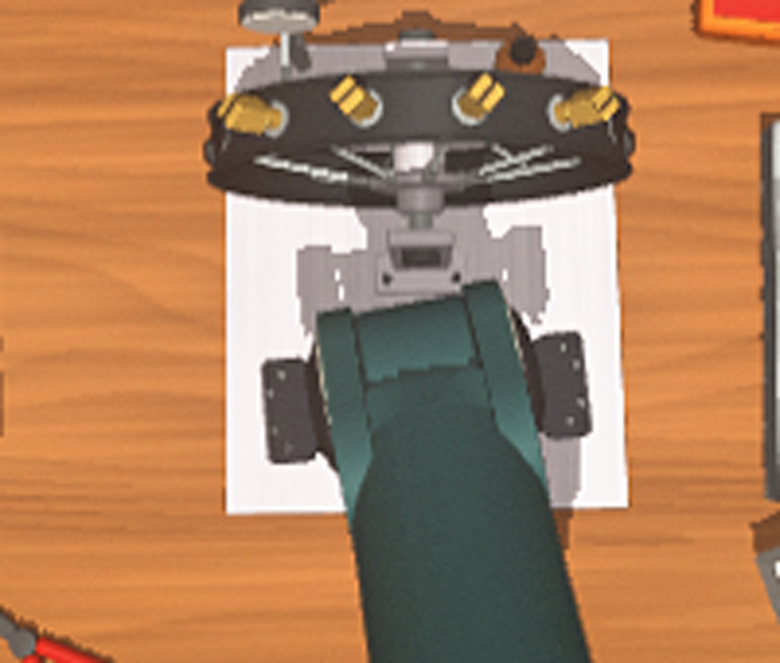

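Emit:
play_rows:
  increments:
    - [[0.7, 0, 0.2, 6, 0], [0.7, 0, 0.2, 11, 0], [0.7, 0, 0.2, 13.8, 0], [0.7, 0, 0.2, 13.8, 0], [0.2, 0, 0.2, 13.8, 0], [0.0, 0, 0.2, 13.8, 0], [0.0, 0, 0.2, 13.8, 0], [0.0, 0, 0.2, 13.8, 0], [0.0, 0, 0.2, 13.8, 0]]
  newtons: 40

```text
time: 2.98
eef_pos: [0.4372, -0.0166, 0.0131]
tool_rot: [3.14, 0.097, 0.002]
ft_force: [-0.5, -0.0, 6.6]
grip_width: 0.0259
```

```bash
python3 go.py 0.437 -0.0147 0.15 -86.7
```

```text
shift [ 1.000e-02 -1.900e-01 -1.369e+01] turn 0.004 jaw -86.4 q7 -1.83 t 2.975 w 0.0259 F [-0.5 -0.   6.6] pos [ 0.4372 -0.0166  0.0131]
```

Emit:
play_rows:
  increments:
    - [[0.0, 0, 0, -6, 0], [0.0, 0, 0, -10, 0], [0.0, 0, 0, -10, 0], [0.0, 0, 0, -10, 0]]
  newtons: 50

```text
time: 3.48
eef_pos: [0.4358, -0.0171, 0.1118]
tool_rot: [3.14, 0.096, -0.002]
ft_force: [0.1, -0.0, -1.9]
grip_width: 0.0256
```

```bash
python3 go.py 0.54 -0.373 0.11 -93.5
```

```text
shift [ 8.21 36.16  0.17] turn 0.123 jaw -86.5 q7 -1.72 t 3.475 w 0.0256 F [ 0.1 -0.  -1.9] pos [ 0.4358 -0.0171  0.1118]
```

Emit:
play_rows:
  increments:
    - [[0.0, 1, 6, 0, 0.02], [0.0, 2, 12, 0, 0.04], [0.0, 3, 18, 0, 0.06], [0.0, 4.5, 24, 0, 0.08], [0.0, 6.5, 30, 0, 0.1], [0.0, 8.2, 36.1, 0, 0.12], [0.0, 8.2, 36.1, 0, 0.12], [0.0, 8.2, 36.1, 0, 0.12], [0.0, 8.2, 36.1, 0, 0.12]]

```text
time: 4.6
eef_pos: [0.5405, -0.3697, 0.1115]
tool_rot: [-3.139, 0.088, 0.003]
ft_force: [-0.1, -0.6, -1.6]
grip_width: 0.0256
```

```bash
python3 go.py 0.54 -0.373 0.012 -93.5; python3 - <<'E'
from m import *
t=cam("scene"); save(t,"s3",(200,0,440,240),2.5)
E
```

```text
shift [-0.01  0.35  9.95] turn 0.005 jaw -93.2 q7 -1.21 t 4.6 w 0.0256 F [-0.1 -0.6 -1.6] pos [ 0.5405 -0.3697  0.1115]
```

View pics/s3.png

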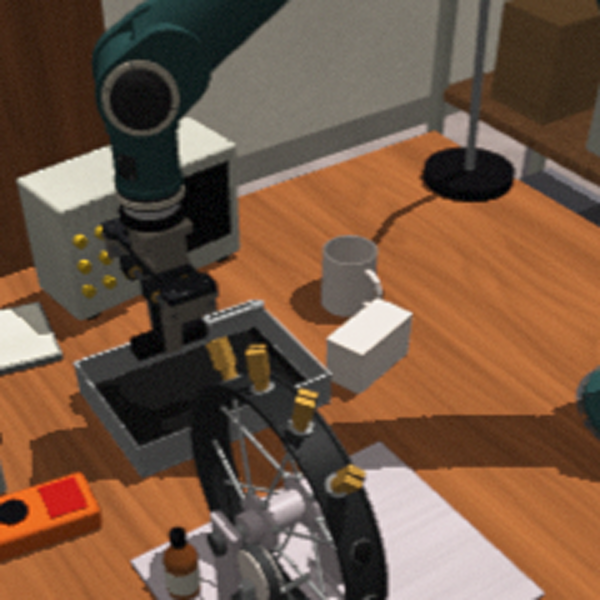

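Emit:
play_rows:
  increments:
    - [[0.0, 0, 0.3, 5, 0], [0.0, 0, 0.3, 9, 0], [0.0, 0, 0.3, 9.9, 0], [0.0, 0, 0.3, 9.9, 0], [0.0, 0, 0.3, 9.9, 0], [0.6, 0, 0.3, 9.9, 0], [0.6, 0, 0.3, 9.9, 0], [0.6, 0, 0.3, 9.9, 0], [0.6, 0, 0.3, 5, 0], [0.6, 0, 0.3, 0, 0], [0.6, 0, 0.3, -6, 0], [0.6, 0, 0.3, -12, 0]]

```text
time: 6.15
eef_pos: [0.5404, -0.3749, 0.2346]
tool_rot: [3.14, -0.092, -0.0]
ft_force: [1.6, 0.5, -0.8]
grip_width: 0.0551
```

Emit:
play_rows:
  increments:
    - [[0.5, 0, 0, -6, 0], [0.5, 0, 0, -12, 0], [0.4, 0, 0, -16, 0], [0.4, 0, 0, -16, 0]]

```text
time: 6.65
eef_pos: [0.5419, -0.3755, 0.397]
tool_rot: [3.136, -0.091, 0.01]
ft_force: [-0.1, 0.9, -0.4]
grip_width: 0.0369
```

```bash
python3 go.py 0.6095 0.0885 0.38 38; python3 - <<'E'
from m import *
t=cam("top"); save(t,"t4",(270,160,510,340),3.2)
E
```

```text
shift [  4.04 -46.72   1.55] turn 0.849 jaw -93.3 q7 -1.15 t 6.65 w 0.0369 F [-0.1  0.9 -0.4] pos [ 0.5419 -0.3755  0.397 ]
```

View pics/t4.png

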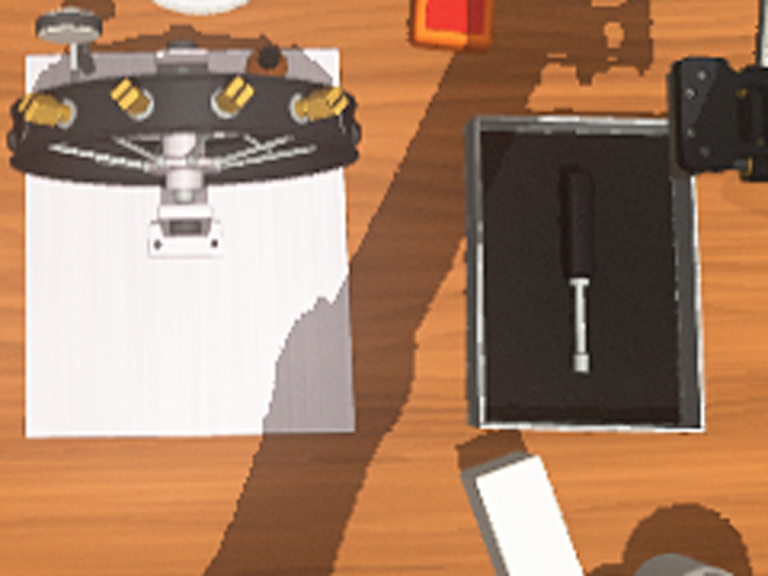

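Emit:
play_rows:
  increments:
    - [[0.45, 1, -4, 0, -0.18], [0.45, 1, -8, 0, -0.36], [0.45, 1.5, -12, 0, -0.54], [0.45, 2, -16, 0, -0.72], [0.45, 2.5, -20, 0, -0.9], [0.45, 3, -24, 0, -1.08], [0.45, 3, -28, 0, -1.26], [0.45, 3.5, -32, 0, -1.44], [0.45, 4, -36, 0, -1.62], [0.45, 4, -40, 0, -1.8], [0.45, 4, -44, 0, -1.98], [0.45, 4, -46.7, 1.5, -2.16]]

```text
time: 8.2
eef_pos: [0.6072, 0.0912, 0.3764]
tool_rot: [-1.549, -2.732, -0.0]
ft_force: [0.4, -0.4, -0.5]
grip_width: 0.0412
```

Emit:
play_rows:
  increments:
    - [[0.45, 0, 0, 0, -0.13], [0.45, 0, 0, 0, -0.13], [0.45, 0, 0, 0, -0.13]]

```text
time: 8.57
eef_pos: [0.6076, 0.0881, 0.3767]
tool_rot: [-1.384, -2.819, 0.001]
ft_force: [-0.8, -1.0, -0.5]
grip_width: 0.041
```

```bash
python3 go.py 0.609 0.090 0.281 38;  python3 - <<'E'
from m import *
t=cam("scene"); save(t,"s5",(230,60,430,260),3)
E
```

```text
shift [0.06 0.23 9.57] turn -0.005 jaw 37.7 q7 0.22 t 8.575 w 0.041 F [-0.8 -1.  -0.5] pos [0.6076 0.0881 0.3767]
```

View pics/s5.png

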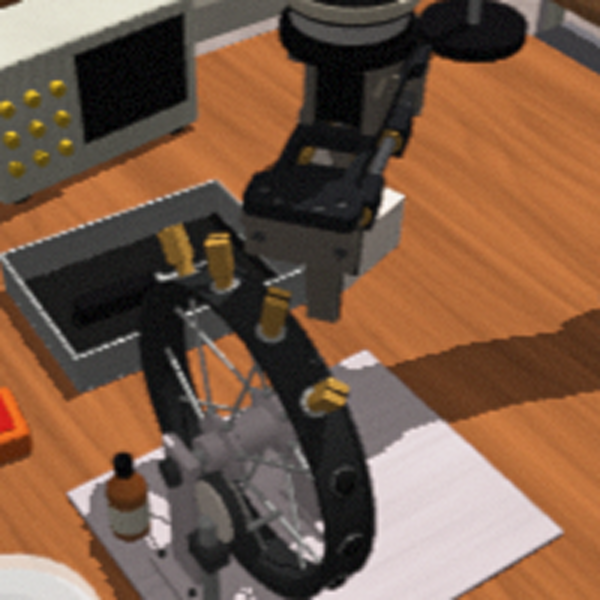

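Emit:
play_rows:
  increments:
    - [[0.45, 0.1, 0.2, 4, 0], [0.45, 0.1, 0.2, 7.5, 0], [0.45, 0.1, 0.2, 9.5, 0], [0.45, 0.1, 0.2, 9.5, 0]]

```text
time: 9.12
eef_pos: [0.6083, 0.0903, 0.2816]
tool_rot: [-1.381, -2.82, 0.002]
ft_force: [-0.1, -0.3, 0.4]
grip_width: 0.0416
```

Emit:
play_rows:
  increments:
    - [[0.2, 0, 0, 0, 0], [0.1, 0, 0, 0, 0], [0, 0, 0, 0, 0], [0, 0, 0, 0, 0], [0, 0, 0, 0, 0]]
  newtons: 40

```text
time: 9.75
eef_pos: [0.6096, 0.0914, 0.2838]
tool_rot: [1.38, 2.82, 0.003]
ft_force: [1.8, 1.5, 5.6]
grip_width: 0.0198
```

```bash
python3 go.py 0.609 0.090 0.281 -38
```

```text
shift [-0.07 -0.14  0.28] turn 1.324 jaw 37.9 q7 0.17 t 9.75 w 0.0198 F [1.8 1.5 5.6] pos [0.6096 0.0914 0.2838]
```

Emit:
play_rows:
  increments:
    - [[0, 0, 0, 0, 0.17], [0, 0, 0, 0, 0.34], [0, 0, 0, 0, 0.51], [0, 0, 0, 0, 0.68], [0, 0, 0, 0, 0.85], [0, 0, 0, 0, 1.02], [0, 0, 0, 0, 1.18], [0, 0, 0, 0, 1.33], [0, 0, 0, 0, 1.33], [0, 0, 0, 0, 1.33]]

```text
time: 11.0
eef_pos: [0.6088, 0.0927, 0.2839]
tool_rot: [2.825, 1.374, 0.003]
ft_force: [-1.4, 3.7, 6.4]
grip_width: 0.0191
```

```bash
python3 go.py 0.609 0.090 0.281 -38
```

```text
shift [-0.2   0.18  0.29] turn -0.002 jaw -38.1 q7 -1.05 t 11.0 w 0.0191 F [-1.4  3.7  6.4] pos [0.6088 0.0927 0.2839]
```

Emit:
play_rows:
  increments:
    - [[0.45, 0, 0, 0, 0], [0.45, 0, 0, 0, 0], [0.45, 0, 0, 0, 0], [0.45, 0, 0, -5, 0], [0.45, 0, 0, -11, 0], [0.45, 0, 0, -11, 0]]

```text
time: 11.75
eef_pos: [0.6106, 0.0915, 0.3976]
tool_rot: [2.826, 1.367, 0.013]
ft_force: [-0.4, -0.3, 0.1]
grip_width: 0.0417
```

```bash
python3 go.py 0.6085 0.023 0.39 44;  python3 - <<'E'
from m import *
t=cam("scene"); save(t,"s6",(270,110,370,220),5)
E
```

```text
shift [-5.51  4.08  0.75] turn -1.438 jaw -38.4 q7 -1.02 t 11.75 w 0.0417 F [-0.4 -0.3  0.1] pos [0.6106 0.0915 0.3976]
```

View pics/s6.png

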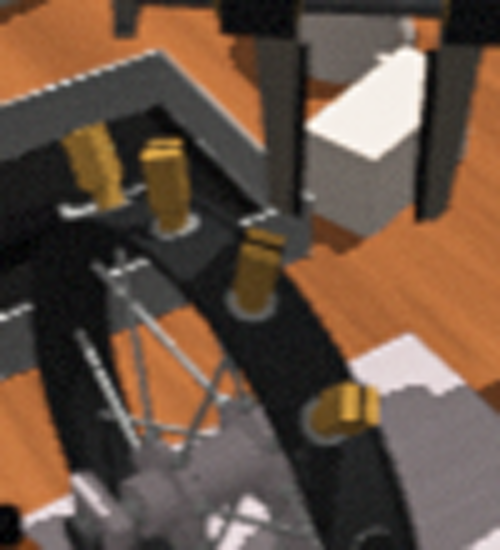

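Emit:
play_rows:
  increments:
    - [[0.4, -1.5, 1, 0, -0.18], [0.4, -2.5, 2, 0, -0.36], [0.4, -3.5, 3, 0, -0.54], [0.4, -5.5, 4.1, 0, -0.72], [0.4, -5.5, 4.1, 0, -0.9], [0.4, -5.5, 4.1, 0, -1.08], [0.4, -5.5, 4.1, 0, -1.26], [0.4, -5.5, 4.1, 0.7, -1.44], [0.4, -5.5, 4.1, 0.7, -1.44], [0.4, -5.5, 4.1, 0.7, -1.44]]

```text
time: 13.05
eef_pos: [0.6065, 0.0219, 0.3848]
tool_rot: [-1.227, -2.89, 0.001]
ft_force: [0.7, -1.1, 0.5]
grip_width: 0.0367
```

```bash
python3 go.py 0.6085 0.023 0.313 44
```

```text
shift [-0.07  0.22  7.18] turn -0.0 jaw 44.0 q7 0.46 t 13.05 w 0.0367 F [ 0.7 -1.1  0.5] pos [0.6065 0.0219 0.3848]
```

Emit:
play_rows:
  increments:
    - [[0.4, -0.1, 0.2, 4, 0], [0.4, -0.1, 0.2, 7.1, 0], [0.4, -0.1, 0.2, 7.1, 0], [0.2, -0.1, 0.2, 7.1, 0], [0.1, -0.1, 0.2, 7.1, 0], [0, -0.1, 0.2, 7.1, 0], [0, -0.1, 0.2, 7.1, 0], [0, -0.1, 0.2, 7.1, 0]]

```text
time: 14.05
eef_pos: [0.6095, 0.0231, 0.3161]
tool_rot: [1.223, 2.891, 0.001]
ft_force: [-0.4, 0.1, 5.5]
grip_width: 0.0165
```

Emit:
play_rows:
  increments:
    - [[0, 0, 0, 0, 0.18], [0, 0, 0, 0, 0.36], [0, 0, 0, 0, 0.54], [0, 0, 0, 0, 0.72], [0, 0, 0, 0, 0.9], [0, 0, 0, 0, 1.08], [0, 0, 0, 0, 1.26], [0, 0, 0, 0, 1.44], [0, 0, 0, 0, 1.54], [0, 0, 0, 0, 1.54], [0, 0, 0, 0, 1.54]]

```text
time: 15.42
eef_pos: [0.6065, 0.0228, 0.3145]
tool_rot: [-2.892, -1.228, 0.008]
ft_force: [-8.6, -0.5, 3.4]
grip_width: 0.0166
```

```bash
python3 go.py 0.6085 0.023 0.313 -44
```

```text
shift [0.15 0.12 0.15] turn 0.0 jaw -44.0 q7 -1.0 t 15.425 w 0.0166 F [-8.6 -0.5  3.4] pos [0.6065 0.0228 0.3145]
```

Emit:
play_rows:
  increments:
    - [[0.4, 0, 0, 0, 0], [0.4, 0, 0, 0, 0], [0.4, 0, 0, 0, 0], [0.4, 0, 0, -4, 0], [0.4, 0, 0, -8, 0], [0.4, -2, 2, -8, -0.18], [0.4, -4, 4, -8, -0.36], [0.4, -5.3, 5.3, -8, -0.54], [0.4, -5.3, 5.3, -8, -0.72], [0.4, -5.3, 5.3, -8, -0.9], [0.4, -5.3, 5.3, -8, -1.08], [0.4, -5.3, 5.3, -8, -1.26]]

```text
time: 16.92
eef_pos: [0.6103, -0.0521, 0.3946]
tool_rot: [1.607, 2.699, 0.0]
ft_force: [0.6, 0.2, -0.1]
grip_width: 0.0366
```

Emit:
play_rows:
  increments:
    - [[0.4, 0, 0, 0, -0.18], [0.4, 0, 0, 0, -0.28], [0.4, 0, 0, 0, -0.28], [0.4, 0, 0, 0, -0.28]]

```text
time: 17.42
eef_pos: [0.6102, -0.0521, 0.3945]
tool_rot: [1.226, 2.892, 0.0]
ft_force: [-0.4, 0.3, 0.3]
grip_width: 0.0367
```

```bash
python3 go.py 0.608 -0.0525 0.313 44
```

```text
shift [ 0.13 -0.19  8.15] turn 0.001 jaw 44.1 q7 0.61 t 17.425 w 0.0367 F [-0.4  0.3  0.3] pos [ 0.6102 -0.0521  0.3945]
```

Emit:
play_rows:
  increments:
    - [[0.4, 0.1, -0.2, 4, 0], [0.4, 0.1, -0.2, 8.1, 0], [0.4, 0.1, -0.2, 8.1, 0], [0.2, 0.1, -0.2, 8.1, 0], [0.1, 0.1, -0.2, 8.1, 0], [0, 0.1, -0.2, 8.1, 0], [0, 0.1, -0.2, 8.1, 0], [0, 0.1, -0.2, 8.1, 0]]

```text
time: 18.42
eef_pos: [0.6088, -0.0527, 0.3155]
tool_rot: [1.223, 2.891, 0.001]
ft_force: [-1.1, -0.3, 6.8]
grip_width: 0.0166
```

Emit:
play_rows:
  increments:
    - [[0, 0, 0, 0, 0.18], [0, 0, 0, 0, 0.36], [0, 0, 0, 0, 0.54], [0, 0, 0, 0, 0.72], [0, 0, 0, 0, 0.9], [0, 0, 0, 0, 1.08], [0, 0, 0, 0, 1.26], [0, 0, 0, 0, 1.44], [0, 0, 0, 0, 1.54], [0, 0, 0, 0, 1.54], [0, 0, 0, 0, 1.54]]

```text
time: 19.8
eef_pos: [0.6055, -0.0527, 0.3149]
tool_rot: [-2.891, -1.225, 0.008]
ft_force: [-8.4, -0.8, 9.2]
grip_width: 0.0161
```

```bash
python3 go.py 0.608 -0.120 0.40 -44
```

```text
shift [-4.7   4.84 -8.5 ] turn -0.001 jaw -44.1 q7 -0.86 t 19.8 w 0.0161 F [-8.4 -0.8  9.2] pos [ 0.6055 -0.0527  0.3149]
```

Emit:
play_rows:
  increments:
    - [[0.45, 0, 0, 0, 0], [0.45, 0, 0, 0, 0], [0.45, 0, 0, 0, 0], [0.45, 0, 0, -4, 0], [0.45, 0, 0, -8, 0], [0.45, -2, 2, -8, -0.18], [0.45, -4, 4, -8, -0.36], [0.45, -4.7, 4.8, -8, -0.54], [0.45, -4.7, 4.8, -8, -0.72], [0.45, -4.7, 4.8, -8, -0.9], [0.45, -4.7, 4.8, -8, -1.08], [0.45, -4.7, 4.8, -8, -1.26]]

```text
time: 21.3
eef_pos: [0.61, -0.1198, 0.3934]
tool_rot: [1.607, 2.699, 0.0]
ft_force: [0.0, -0.3, -0.2]
grip_width: 0.0413
```

Emit:
play_rows:
  increments:
    - [[0.45, 0, 0, 0, -0.17], [0.45, 0, 0, 0, -0.17], [0.45, 0, 0, 0, -0.17]]

```text
time: 21.68
eef_pos: [0.6099, -0.1199, 0.3934]
tool_rot: [-1.385, -2.82, -0.0]
ft_force: [0.0, 0.7, -0.6]
grip_width: 0.0413
```

```bash
python3 go.py 0.607 -0.1205 0.281 38
```

```text
shift [ 0.13 -0.26 11.24] turn -0.005 jaw 37.7 q7 0.63 t 21.675 w 0.0413 F [ 0.   0.7 -0.6] pos [ 0.6099 -0.1199  0.3934]
```

Emit:
play_rows:
  increments:
    - [[0.45, 0.1, -0.2, 5, 0], [0.45, 0.1, -0.2, 9, 0], [0.45, 0.1, -0.2, 11.2, 0], [0.45, 0.1, -0.2, 11.2, 0], [0.2, 0.1, -0.2, 11.2, 0], [0.1, 0.1, -0.2, 11.2, 0], [0, 0.1, -0.2, 11.2, 0], [0, 0.1, -0.2, 11.2, 0], [0, 0.1, -0.2, 11.2, 0]]

```text
time: 22.8
eef_pos: [0.6079, -0.1206, 0.2828]
tool_rot: [1.381, 2.82, -0.0]
ft_force: [-2.8, -1.6, 6.5]
grip_width: 0.0194
```

```bash
python3 go.py 0.607 -0.1205 0.281 -38
```

```text
shift [ 0.07 -0.07  0.18] turn 1.324 jaw 37.8 q7 0.6 t 22.8 w 0.0194 F [-2.8 -1.6  6.5] pos [ 0.6079 -0.1206  0.2828]
```

Emit:
play_rows:
  increments:
    - [[0, 0, 0, 0, 0.17], [0, 0, 0, 0, 0.34], [0, 0, 0, 0, 0.51], [0, 0, 0, 0, 0.68], [0, 0, 0, 0, 0.85], [0, 0, 0, 0, 1.02], [0, 0, 0, 0, 1.18], [0, 0, 0, 0, 1.33], [0, 0, 0, 0, 1.33], [0, 0, 0, 0, 1.33]]

```text
time: 24.05
eef_pos: [0.6042, -0.1231, 0.2838]
tool_rot: [2.827, 1.367, -0.012]
ft_force: [-13.8, -4.6, 17.2]
grip_width: 0.018
```

Emit:
play_rows:
  increments:
    - [[0.45, 0, 0, 0, 0], [0.45, 0, 0, 0, 0], [0.45, 0, 0, 0, 0], [0.45, 0, 0, -5, 0], [0.45, 0, 0, -10, 0], [0.45, 0, 0, -12, 0], [0.45, 0, 0, -12, 0]]

```text
time: 24.92
eef_pos: [0.6085, -0.1199, 0.4029]
tool_rot: [2.826, 1.369, 0.004]
ft_force: [0.1, 0.6, 0.4]
grip_width: 0.0415
```

```bash
python3 go.py 0.609 0.090 0.40 38;  python3 - <<'E'
from m import *
t=cam("scene"); u=cam("top")
a=cv2.resize(t["frame"][115:205,270:370,::-1],None,fx=5,fy=5,interpolation=cv2.INTER_CUBIC)
b=cv2.resize(u["frame"][165:220,265:395,::-1],None,fx=5,fy=5,interpolation=cv2.INTER_CUBIC)
b=cv2.resize(b,(500,int(b.shape[0]*500/b.shape[1])))
cv2.imwrite("pics/c7.png",np.vstack([a[:380],b]))
E
```

```text
shift [ 16.5  -12.97   0.28] turn -1.332 jaw -38.3 q7 -0.62 t 24.925 w 0.0415 F [0.1 0.6 0.4] pos [ 0.6085 -0.1199  0.4029]
```

View pics/c7.png

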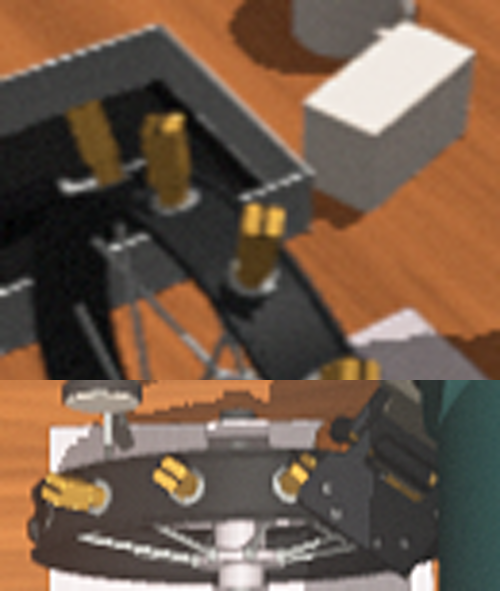

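Emit:
play_rows:
  increments:
    - [[0.45, 2, -1.5, 0, -0.15], [0.45, 5, -4, 0, -0.3], [0.45, 8, -6.5, 0, -0.45], [0.45, 11, -8.5, 0, -0.6], [0.45, 14, -11, 0, -0.78], [0.45, 16.4, -13, 0, -0.96], [0.45, 16.4, -13, 0, -1.14], [0.45, 16.4, -13, 0, -1.33], [0.45, 16.4, -13, 0, -1.33], [0.45, 16.4, -13, 0, -1.33]]

```text
time: 26.28
eef_pos: [0.6072, 0.0887, 0.4005]
tool_rot: [-1.384, -2.819, 0.001]
ft_force: [-0.9, 0.1, -0.0]
grip_width: 0.0415
```

```bash
python3 go.py 0.609 0.090 0.281 38;  python3 - <<'E'
from m import *
t=cam("scene"); u=cam("top")
a=cv2.resize(t["frame"][125:160,275:315,::-1],None,fx=10,fy=10,interpolation=cv2.INTER_CUBIC)
b=cv2.resize(u["frame"][178:208,355:390,::-1],None,fx=10,fy=10,interpolation=cv2.INTER_CUBIC)
cv2.imwrite("pics/c8.png",np.hstack([a[:300],b]))
E
```

```text
shift [-0.02  0.24 11.95] turn -0.006 jaw 37.7 q7 0.28 t 26.275 w 0.0415 F [-0.9  0.1 -0. ] pos [0.6072 0.0887 0.4005]
```

View pics/c8.png

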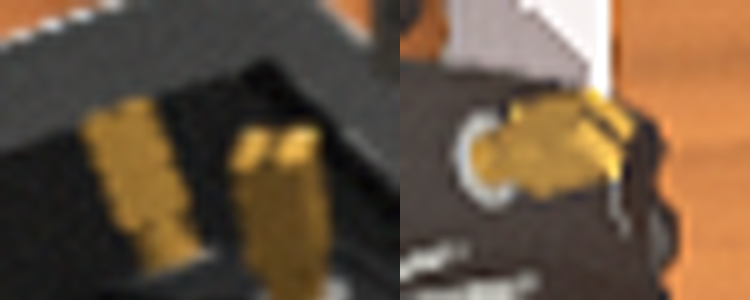

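```bash
python3 - <<'E'
from m import *
u=cam("top"); Rz=R.from_euler('z',-.011).as_matrix(); hub=np.array([.6085,-.0153,.155])
for L in (38.6,-38.6):
  L=np.radians(L); s=np.array([0,np.sin(L),np.cos(L)]); t=np.array([0,np.cos(L),-np.sin(L)]); x=np.array([1.,0,0])
  c=hub+Rz@(s*.180)
  for j in (0,.78,1.2,1.571,1.9):
    # clockwise seen from outside: rotate about -s
    Q=R.from_rotvec(-s*j); o=[]
    for k in (-1,1):
        e=Q.apply((x+k*t)/2**.5*.008); o.append(proj(u,[c-Rz@e,c+Rz@e]).round(1).tolist())
    cor=[c+Rz@Q.apply(v*.0113) for v in (x,t,-x,-t)]
    print(round(np.degrees(L)),j,"slotcands",o,"corners",proj(u,cor).round(1).tolist())
E
```

```text
39 0 slotcands [[[277.1, 195.8], [280.6, 190.4]], [[280.5, 195.2], [277.1, 191.1]]] corners [[278.8, 188.3], [275.4, 193.8], [278.8, 197.9], [282.3, 192.4]]
39 0.78 slotcands [[[276.4, 193.6], [281.3, 192.6]], [[278.8, 196.5], [278.8, 189.7]]] corners [[281.3, 189.2], [276.4, 190.3], [276.4, 197.0], [281.3, 196.0]]
39 1.2 slotcands [[[276.6, 192.2], [281.0, 194.0]], [[277.8, 196.4], [279.8, 189.8]]] corners [[282.0, 190.7], [277.6, 188.9], [275.7, 195.5], [280.1, 197.3]]
39 1.571 slotcands [[[277.1, 191.1], [280.5, 195.2]], [[277.1, 195.8], [280.6, 190.4]]] corners [[282.3, 192.4], [278.8, 188.3], [275.4, 193.8], [278.8, 197.9]]
39 1.9 slotcands [[[277.8, 190.3], [279.9, 195.9]], [[276.7, 195.0], [281.0, 191.2]]] corners [[282.1, 194.0], [279.9, 188.4], [275.6, 192.2], [277.7, 197.8]]
-39 0 slotcands [[[374.3, 193.3], [377.6, 189.1]], [[377.8, 193.9], [374.1, 188.5]]] corners [[375.7, 186.4], [372.4, 190.6], [376.2, 196.0], [379.4, 191.7]]
-39 0.78 slotcands [[[373.5, 190.8], [378.4, 191.6]], [[376.1, 194.6], [375.8, 187.8]]] corners [[378.2, 188.2], [373.3, 187.4], [373.6, 194.2], [378.6, 195.0]]
-39 1.2 slotcands [[[373.6, 189.5], [378.3, 192.9]], [[375.1, 194.2], [376.8, 188.3]]] corners [[379.1, 190.0], [374.5, 186.5], [372.8, 192.4], [377.4, 195.9]]
-39 1.571 slotcands [[[374.1, 188.5], [377.8, 193.9]], [[374.3, 193.3], [377.6, 189.1]]] corners [[379.4, 191.7], [375.7, 186.4], [372.4, 190.6], [376.2, 196.0]]
-39 1.9 slotcands [[[374.7, 188.0], [377.2, 194.4]], [[373.8, 192.4], [378.1, 190.1]]] corners [[379.3, 193.3], [376.9, 186.9], [372.6, 189.1], [375.0, 195.6]]
```

```bash
cat > ang.py <<'E'
from m import *
u=cam("top");s=cam("scene")
Rz=R.from_euler('z',-.011).as_matrix(); hub=np.array([.6085,-.0153,.155])
def crop(f,c,h=9):
    x,y=np.round(c).astype(int); im=f["frame"][y-h:y+h,x-h:x+h,::-1]
    return cv2.resize(im,(195,195),interpolation=cv2.INTER_CUBIC),(x-h,y-h),195/(2*h)
rows=[]
for f,n in((u,"top"),(s,"scene")):
    L_=[]
    for i,L in enumerate((38.6,12.9,-12.9,-38.6)):
        L=np.radians(L); sp=np.array([0,np.sin(L),np.cos(L)]); t=np.array([0,np.cos(L),-np.sin(L)]); x=np.array([1.,0,0])
        c=hub+Rz@(sp*.180); im,o,k=crop(f,proj(f,c)[0]); L_.append(im)
        for j in(1.2,1.4,1.571,1.75):
            Q=R.from_rotvec(-sp*j); a=[]
            for v in ((x+t),(x-t)):
                d=proj(f,[c-Rz@Q.apply(v*.006),c+Rz@Q.apply(v*.006)]); d=d[1]-d[0]; a.append(round(np.degrees(np.arctan2(d[1],d[0]))%180))
            print(n,i+1,j,"edge dirs deg(down+)",a, end=" | ")
        print()
    rows.append(np.hstack(L_))
import sys; cv2.imwrite("pics/%s.png"%sys.argv[1],np.vstack(rows))
E
python3 ang.py a1
```

```text
top 1 1.2 edge dirs deg(down+) [107, 23] | top 1 1.4 edge dirs deg(down+) [115, 38] | top 1 1.571 edge dirs deg(down+) [122, 50] | top 1 1.75 edge dirs deg(down+) [131, 61] | 
top 2 1.2 edge dirs deg(down+) [112, 21] | top 2 1.4 edge dirs deg(down+) [123, 33] | top 2 1.571 edge dirs deg(down+) [132, 43] | top 2 1.75 edge dirs deg(down+) [142, 54] | 
top 3 1.2 edge dirs deg(down+) [112, 25] | top 3 1.4 edge dirs deg(down+) [124, 36] | top 3 1.571 edge dirs deg(down+) [135, 45] | top 3 1.75 edge dirs deg(down+) [146, 55] | 
top 4 1.2 edge dirs deg(down+) [106, 37] | top 4 1.4 edge dirs deg(down+) [117, 47] | top 4 1.571 edge dirs deg(down+) [128, 55] | top 4 1.75 edge dirs deg(down+) [140, 63] | 
scene 1 1.2 edge dirs deg(down+) [0, 86] | scene 1 1.4 edge dirs deg(down+) [12, 97] | scene 1 1.571 edge dirs deg(down+) [22, 106] | scene 1 1.75 edge dirs deg(down+) [32, 116] | 
scene 2 1.2 edge dirs deg(down+) [177, 78] | scene 2 1.4 edge dirs deg(down+) [6, 92] | scene 2 1.571 edge dirs deg(down+) [14, 105] | scene 2 1.75 edge dirs deg(down+) [22, 118] | 
scene 3 1.2 edge dirs deg(down+) [169, 73] | scene 3 1.4 edge dirs deg(down+) [174, 98] | scene 3 1.571 edge dirs deg(down+) [179, 117] | scene 3 1.75 edge dirs deg(down+) [4, 131] | 
scene 4 1.2 edge dirs deg(down+) [159, 109] | scene 4 1.4 edge dirs deg(down+) [160, 152] | scene 4 1.571 edge dirs deg(down+) [160, 155] | scene 4 1.75 edge dirs deg(down+) [160, 157] |
```

View pics/a1.png

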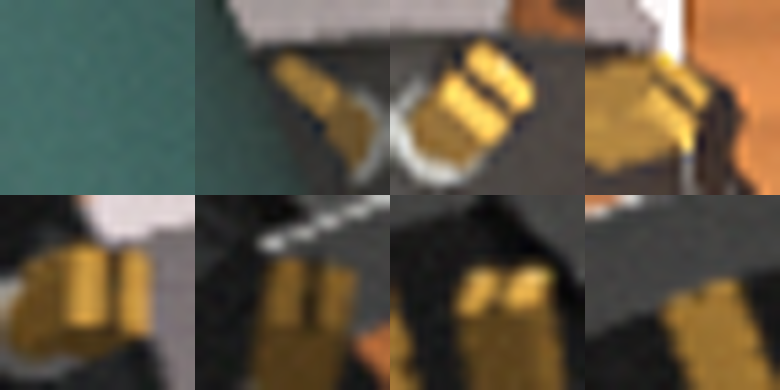

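```bash
cat > model.py <<'E'
import numpy as np
from scipy.spatial.transform import Rotation as R
def pts(Ld,j,zc):
    L=np.radians(Ld); s=np.array([0,np.sin(L),np.cos(L)]); t=np.array([0,np.cos(L),-np.sin(L)]); x=np.array([1.,0,0])
    Q=R.from_rotvec(-s*j); c=[Q.apply(v*11.314) for v in(x,t,-x,-t)]
    P=[]
    for v in c:
        a,b=v-14*s,v+14*s
        if b[2]>=zc: P.append(b)
        if a[2]>=zc: P.append(a)
        elif b[2]>=zc: P.append(a+(b-a)*(zc-a[2])/(b[2]-a[2]))
    return np.array(P)
def W(Ld,j,a,zc):
    d=pts(Ld,j,zc)@[np.cos(a),np.sin(a),0]; return np.ptp(d)
def curve(Ld,adeg,zc,js): return np.array([W(Ld,j,np.radians(adeg),zc) for j in js])
if __name__=="__main__":
    for Ld,zc,A in((38.6,-1,(38,0,-38,-45,-50,-55)),(-38.6,-1,(38,0,-38,-45,-50,-55)),(12.9,-2,(44,-44,-50)),(38.6,4,(38,-38,-45,-50)),(38.6,-6,(38,-38,-45,-50))):
        for a in A:
            cen=0 if a>0 else (1.571 if a<-20 else .785)
            js=np.linspace(cen-.7,cen+.7,281); w=curve(Ld,a,zc,js); g=np.gradient(w,js); i=w.argmin()
            # resisting friction 100 Nmm; squeeze F*|dW/dj|/2..: virtual work F*dW = tau*dj (F per jaw)
            ok=js[np.abs(g)*40<=100]; ok=ok[np.abs(ok-js[i])<.6]
            print(Ld,zc,a,"min W %.1f at j=%.2f"%(w[i],js[i]),"stuck band",(ok.min().round(2),ok.max().round(2)) if len(ok) else None)
E
python3 model.py
```

```text
38.6 -1 38 min W 23.7 at j=0.00 stuck band (np.float64(-0.6), np.float64(0.23))
38.6 -1 0 min W 16.0 at j=0.79 stuck band (np.float64(0.79), np.float64(0.79))
38.6 -1 -38 min W 23.7 at j=1.57 stuck band (np.float64(1.34), np.float64(2.17))
38.6 -1 -45 min W 24.6 at j=1.69 stuck band (np.float64(1.46), np.float64(2.27))
38.6 -1 -50 min W 25.2 at j=1.78 stuck band (np.float64(1.54), np.float64(1.68))
38.6 -1 -55 min W 25.6 at j=1.86 stuck band (np.float64(1.63), np.float64(1.75))
-38.6 -1 38 min W 23.7 at j=0.00 stuck band (np.float64(-0.6), np.float64(0.23))
-38.6 -1 0 min W 16.0 at j=0.79 stuck band (np.float64(0.79), np.float64(0.79))
-38.6 -1 -38 min W 23.7 at j=1.57 stuck band (np.float64(1.34), np.float64(2.17))
-38.6 -1 -45 min W 24.6 at j=1.69 stuck band (np.float64(1.46), np.float64(2.27))
-38.6 -1 -50 min W 25.2 at j=1.78 stuck band (np.float64(1.54), np.float64(1.68))
-38.6 -1 -55 min W 25.6 at j=1.86 stuck band (np.float64(1.63), np.float64(1.75))
12.9 -2 44 min W 18.7 at j=0.01 stuck band (np.float64(0.01), np.float64(0.03))
12.9 -2 -44 min W 18.7 at j=1.57 stuck band (np.float64(1.55), np.float64(1.56))
12.9 -2 -50 min W 18.9 at j=1.67 stuck band (np.float64(1.65), np.float64(1.67))
38.6 4 38 min W 21.2 at j=0.00 stuck band (np.float64(-0.6), np.float64(0.23))
38.6 4 -38 min W 21.2 at j=1.57 stuck band (np.float64(1.34), np.float64(2.17))
38.6 4 -45 min W 21.8 at j=1.69 stuck band (np.float64(1.4), np.float64(2.27))
38.6 4 -50 min W 22.1 at j=1.78 stuck band (np.float64(1.41), np.float64(1.68))
38.6 -6 38 min W 25.3 at j=0.06 stuck band (np.float64(0.07), np.float64(0.23))
38.6 -6 -38 min W 25.3 at j=1.51 stuck band (np.float64(1.34), np.float64(1.5))
38.6 -6 -45 min W 26.5 at j=1.63 stuck band (np.float64(1.46), np.float64(1.62))
38.6 -6 -50 min W 27.2 at j=1.71 stuck band (np.float64(1.54), np.float64(1.71))
```

Emit:
play_rows:
  increments:
    - [[0.45, 0, 0.2, 5, 0.1], [0.45, 0, 0.2, 9, 0.22], [0.45, 0, 0.2, 11.9, 0.22], [0.45, 0, 0.2, 11.9, 0.22], [0.3, 0, 0.2, 11.9, 0.22], [0, 0, 0.2, 11.9, 0.22], [0, 0, 0.2, 11.9, 0.22], [0, 0, 0.2, 11.9, 0.22], [0, 0, 0.2, 11.9, 0.22], [0, 0, 0.2, 11.9, 0.22]]
  newtons: 3

```text
time: 27.78
eef_pos: [0.6097, 0.0906, 0.2836]
tool_rot: [1.681, 2.652, 0.003]
ft_force: [1.6, 1.0, 5.6]
grip_width: 0.0239
```

Emit:
play_rows:
  increments:
    - [[0.45, 0, 0, 0, 0], [0.45, 0, 0, 0, 0.0], [0.45, 0, 0, 0, 0.18], [0.45, 0, 0, 0, 0.36], [0.45, 0, 0, 0, 0.54], [0.45, 0, 0, 0, 0.72], [0.45, 0, 0, 0, 0.88], [0.45, 0, 0, 0, 0.88], [0, 0, 0, 0, 0.88], [0, 0, 0, 0, 0.88], [0, 0, 0, 0, 0.88], [0, 0, 0, 0, 0.88]]

```text
time: 29.28
eef_pos: [0.6076, 0.0909, 0.2822]
tool_rot: [-2.649, -1.685, 0.004]
ft_force: [-4.8, 2.0, 2.0]
grip_width: 0.0209
```

```bash
python3 go.py 0.609 0.090 0.281 -25; python3 -c "
from model import *
for j in (1.2,1.3,1.4,1.5,1.571): print(j,[W(38.6,j,np.radians(a),-1).round(1) for a in (25,-25)],[W(38.6,j,np.radians(a),5).round(1) for a in (25,-25)])"
```

```text
shift [-0.02  0.17  0.12] turn -0.001 jaw -25.1 q7 -0.78 t 29.275 w 0.0209 F [-4.8  2.   2. ] pos [0.6076 0.0909 0.2822]
1.2 [np.float64(26.7), np.float64(21.6)] [np.float64(24.7), np.float64(19.6)]
1.3 [np.float64(26.4), np.float64(21.5)] [np.float64(24.4), np.float64(19.5)]
1.4 [np.float64(25.9), np.float64(22.6)] [np.float64(23.9), np.float64(20.5)]
1.5 [np.float64(25.2), np.float64(23.8)] [np.float64(23.2), np.float64(21.8)]
1.571 [np.float64(24.5), np.float64(24.5)] [np.float64(22.5), np.float64(22.5)]
```

Emit:
play_rows:
  increments:
    - [[0, 0, 0, 0, 0], [0, 0, 0, 0, 0], [0, 0, 0, 0, 0.13], [0, 0, 0, 0, 0.26], [0, 0, 0, 0, 0.4], [0, 0, 0, 0, 0.4], [0, 0, 0, 0, 0.4], [0.45, 0, 0, 0, 0.4], [0.45, 0, 0, 0, 0.4], [0.45, 0, 0, 0, 0.2], [0.45, 0, 0, 0, 0], [0.45, 0, 0, 0, 0]]
  newtons: 40

```text
time: 30.78
eef_pos: [0.6095, 0.0896, 0.2826]
tool_rot: [2.653, 1.682, 0.001]
ft_force: [-0.6, 0.6, -0.7]
grip_width: 0.0414
```

Emit:
play_rows:
  increments:
    - [[0.2, 0, 0, 0, 0], [0, 0, 0, 0, 0], [0, 0, 0, 0, 0], [0, 0, 0, 0, 0], [0, 0, 0, 0, 0]]
  newtons: 3

```text
time: 31.4
eef_pos: [0.6078, 0.0908, 0.2824]
tool_rot: [-2.651, -1.684, 0.003]
ft_force: [-5.5, 0.8, 1.7]
grip_width: 0.0238
```

Emit:
play_rows:
  increments:
    - [[0.45, 0, 0, 0, 0], [0.45, 0, 0, 0, 0.0], [0.45, 0, 0, 0, -0.18], [0.45, 0, 0, 0, -0.36], [0.45, 0, 0, 0, -0.54], [0.45, 0, 0, 0, -0.72], [0.45, 0, 0, 0, -0.875], [0.45, 0, 0, 0, -0.875], [0, 0, 0, 0, -0.875], [0, 0, 0, 0, -0.875], [0, 0, 0, 0, -0.875], [0, 0, 0, 0, -0.875]]

```text
time: 32.9
eef_pos: [0.6096, 0.0904, 0.2827]
tool_rot: [1.688, 2.648, 0.002]
ft_force: [2.6, 0.7, -1.6]
grip_width: 0.0224
```

```bash
python3 go.py 0.6085 0.023 0.39 25
```

```text
shift [ -6.07  -2.93 -10.73] turn -0.001 jaw 25.0 q7 0.03 t 32.9 w 0.0224 F [ 2.6  0.7 -1.6] pos [0.6096 0.0904 0.2827]
```

Emit:
play_rows:
  increments:
    - [[0.45, 0, 0, 0, 0], [0.45, 0, 0, 0, 0], [0.45, 0, 0, -5, 0], [0.45, 0, 0, -10, 0], [0.45, -3, -1.5, -10.7, 0], [0.45, -6.1, -2.9, -10.7, 0], [0.45, -6.1, -2.9, -10.7, 0], [0.45, -6.1, -2.9, -7, 0], [0.45, -6.1, -2.9, -3, 0], [0.45, -6.1, -2.9, -3, 0]]

```text
time: 34.15
eef_pos: [0.6064, 0.0232, 0.3097]
tool_rot: [-1.684, -2.646, 0.005]
ft_force: [-0.1, -0.1, 1.0]
grip_width: 0.0413
```

Emit:
play_rows:
  increments:
    - [[0.2, 0, 0, 0, 0], [0, 0, 0, 0, 0], [0, 0, 0, 0, 0], [0, 0, 0, 0, 0], [0, 0, 0, 0, 0]]

```text
time: 34.78
eef_pos: [0.6088, 0.023, 0.3139]
tool_rot: [1.688, 2.648, 0.002]
ft_force: [-2.0, -0.1, 5.8]
grip_width: 0.0214
```

Emit:
play_rows:
  increments:
    - [[0.45, 0, 0, 0, 0], [0.45, 0, 0, 0, 0.0], [0.45, 0, 0, 0, 0.18], [0.45, 0, 0, 0, 0.36], [0.45, 0, 0, 0, 0.54], [0.45, 0, 0, 0, 0.72], [0.45, 0, 0, 0, 0.87], [0.45, 0, 0, 0, 0.87], [0, 0, 0, 0, 0.87], [0, 0, 0, 0, 0.87], [0, 0, 0, 0, 0.87], [0, 0, 0, 0, 0.87]]

```text
time: 36.28
eef_pos: [0.6074, 0.0232, 0.3123]
tool_rot: [-2.646, -1.691, 0.003]
ft_force: [-5.5, 1.6, 0.7]
grip_width: 0.0196
```

```bash
python3 go.py 0.608 -0.0525 0.39 -25; python3 -c "
from model import *
for j in (1.2,1.3,1.4,1.5,1.571): print(j,[W(12.9,j,np.radians(a),-2).round(1) for a in (25,-25)])"
```

```text
shift [-6.85  3.21 -7.77] turn 0.003 jaw -24.8 q7 -0.65 t 36.275 w 0.0196 F [-5.5  1.6  0.7] pos [0.6074 0.0232 0.3123]
1.2 [np.float64(24.1), np.float64(17.9)]
1.3 [np.float64(23.8), np.float64(18.7)]
1.4 [np.float64(23.3), np.float64(20.1)]
1.5 [np.float64(22.6), np.float64(21.3)]
1.571 [np.float64(22.0), np.float64(22.0)]
```

Emit:
play_rows:
  increments:
    - [[0.45, 0, 0, 0, 0], [0.45, 0, 0, 0, 0], [0.45, 0, 0, -4, 0], [0.45, 0, 0, -8, 0], [0.45, -5, 2.3, -8, 0], [0.45, -10, 4.7, -8, 0], [0.45, -13, 6.1, -8, 0], [0.45, -13, 6.1, -8, 0], [0.45, -13, 6.1, -4, 0], [0.45, -13, 6.1, 0, 0], [0.45, -13, 6.1, 3.1, 0], [0.45, -13, 6.1, 3.1, 0]]

```text
time: 37.78
eef_pos: [0.6081, -0.1193, 0.2794]
tool_rot: [-2.643, -1.692, 0.004]
ft_force: [0.3, -0.0, 0.5]
grip_width: 0.0411
```

Emit:
play_rows:
  increments:
    - [[0.2, 0, 0, 0, 0], [0, 0, 0, 0, 0], [0, 0, 0, 0, 0], [0, 0, 0, 0, 0], [0, 0, 0, 0, 0]]

```text
time: 38.4
eef_pos: [0.6082, -0.1194, 0.2831]
tool_rot: [-2.645, -1.691, 0.001]
ft_force: [-5.8, 2.9, 4.4]
grip_width: 0.0223
```

Emit:
play_rows:
  increments:
    - [[0.45, 0, 0, 0, 0], [0.45, 0, 0, 0, 0.0], [0.45, 0, 0, 0, -0.18], [0.45, 0, 0, 0, -0.36], [0.45, 0, 0, 0, -0.54], [0.45, 0, 0, 0, -0.72], [0.45, 0, 0, 0, -0.87], [0.45, 0, 0, 0, -0.87], [0, 0, 0, 0, -0.87], [0, 0, 0, 0, -0.87], [0, 0, 0, 0, -0.87], [0, 0, 0, 0, -0.87]]

```text
time: 39.9
eef_pos: [0.6084, -0.1215, 0.2814]
tool_rot: [-1.689, -2.648, 0.003]
ft_force: [-4.3, -1.7, 1.6]
grip_width: 0.0251
```

```bash
python3 go.py 0.607 -0.1205 0.281 -25
```

```text
shift [ 0.15 -0.09  0.04] turn 0.871 jaw 24.9 q7 0.4 t 39.9 w 0.0251 F [-4.3 -1.7  1.6] pos [ 0.6084 -0.1215  0.2814]
```

Emit:
play_rows:
  increments:
    - [[0.45, 0, 0, 0, 0], [0.45, 0, 0, 0, 0.0], [0.45, 0, 0, 0, 0.18], [0.45, 0, 0, 0, 0.36], [0.45, 0, 0, 0, 0.54], [0.45, 0, 0, 0, 0.72], [0.45, 0, 0, 0, 0.88], [0.45, 0, 0, 0, 0.88], [0.2, 0, 0, 0, 0.88]]
  newtons: 40

```text
time: 41.02
eef_pos: [0.6093, -0.1205, 0.2816]
tool_rot: [2.653, 1.682, 0.001]
ft_force: [0.2, -0.7, 0.7]
grip_width: 0.0335
```

Emit:
play_rows:
  increments:
    - [[0, 0, 0, 0, 0], [0, 0, 0, 0, 0], [0, 0, 0, 0, 0], [0, 0, 0, 0, 0.12], [0, 0, 0, 0, 0.24], [0, 0, 0, 0, 0.34], [0, 0, 0, 0, 0.34], [0, 0, 0, 0, 0.34], [0.45, 0, 0, 0, 0.34], [0.45, 0, 0, 0, 0.34], [0.45, 0, 0, 0, 0.34]]

```text
time: 42.4
eef_pos: [0.6095, -0.121, 0.2815]
tool_rot: [2.901, 1.204, 0.001]
ft_force: [0.2, 0.1, 0.9]
grip_width: 0.0413
```

Emit:
play_rows:
  increments:
    - [[0.45, 0, 0, -5, 0], [0.45, 0, 0, -10, 0], [0.45, 0, 0, -12, 0], [0.45, 0, 0, -12, -0.18], [0.45, 0, 0, -12, -0.36], [0.45, 0, 0, -12, -0.54], [0.45, 0, 0, -12, -0.54]]

```text
time: 43.28
eef_pos: [0.6093, -0.121, 0.4014]
tool_rot: [-2.477, -1.932, -0.001]
ft_force: [0.2, -0.3, -1.3]
grip_width: 0.0416
```

```bash
python3 go.py 0.609 0.090 0.40 38
```

```text
shift [20.46 -5.16  0.15] turn -0.909 jaw -14.1 q7 -0.2 t 43.275 w 0.0416 F [ 0.2 -0.3 -1.3] pos [ 0.6093 -0.121   0.4014]
```

Emit:
play_rows:
  increments:
    - [[0.45, 4, -1, 0, -0.18], [0.45, 8, -2, 0, -0.36], [0.45, 12, -3, 0, -0.54], [0.45, 16, -4, 0, -0.72], [0.45, 20.4, -5.2, 0, -0.875], [0.45, 20.4, -5.2, 0, -0.875], [0.45, 20.4, -5.2, 0, -0.875], [0.45, 20.4, -5.2, 5, -0.875], [0.45, 20.4, -5.2, 10, -0.875], [0.45, 20.4, -5.2, 12, -0.875], [0.45, 20.4, -5.2, 12, -0.875]]

```text
time: 44.65
eef_pos: [0.6075, 0.0872, 0.2798]
tool_rot: [-1.428, -2.796, 0.004]
ft_force: [0.7, 0.5, 0.2]
grip_width: 0.0412
```

Emit:
play_rows:
  increments:
    - [[0.2, 0, 0, 0, 0], [0, 0, 0, 0, 0], [0, 0, 0, 0, 0], [0, 0, 0, 0, 0], [0, 0, 0, 0, 0]]

```text
time: 45.28
eef_pos: [0.61, 0.0902, 0.2832]
tool_rot: [1.422, 2.797, 0.006]
ft_force: [5.0, 1.7, -1.5]
grip_width: 0.02
```

```bash
python3 go.py 0.609 0.090 0.281 -45
```

```text
shift [ 0.04 -0.09  0.22] turn 1.415 jaw 36.1 q7 0.23 t 45.275 w 0.02 F [ 5.   1.7 -1.5] pos [0.61   0.0902 0.2832]
```

Turn to −45°, release, then feel at −25° and +25°.

Emit:
play_rows:
  increments:
    - [[0, 0, 0, 0, 0.17], [0, 0, 0, 0, 0.34], [0, 0, 0, 0, 0.51], [0, 0, 0, 0, 0.68], [0, 0, 0, 0, 0.85], [0, 0, 0, 0, 1.02], [0, 0, 0, 0, 1.18], [0, 0, 0, 0, 1.33], [0, 0, 0, 0, 1.415], [0, 0, 0, 0, 1.415], [0, 0, 0, 0, 1.415]]

```text
time: 46.65
eef_pos: [0.6083, 0.0923, 0.2846]
tool_rot: [-2.899, -1.21, -0.007]
ft_force: [-3.8, 3.4, 7.2]
grip_width: 0.0198
```

Emit:
play_rows:
  increments:
    - [[0.45, 0, 0, 0, 0], [0.45, 0, 0, 0, 0], [0.45, 0, 0, 0, -0.17], [0.45, 0, 0, 0, -0.35], [0.45, 0, 0, 0, -0.35], [0.2, 0, 0, 0, -0.35], [0, 0, 0, 0, -0.35], [0, 0, 0, 0, -0.35], [0, 0, 0, 0, -0.35], [0, 0, 0, 0, -0.35]]
  newtons: 3

```text
time: 47.9
eef_pos: [0.6072, 0.0899, 0.2814]
tool_rot: [-2.647, -1.691, 0.002]
ft_force: [-4.3, 1.6, 0.9]
grip_width: 0.0219
```

Emit:
play_rows:
  increments:
    - [[0.45, 0, 0, 0, 0], [0.45, 0, 0, 0, 0.0], [0.45, 0, 0, 0, -0.18], [0.45, 0, 0, 0, -0.36], [0.45, 0, 0, 0, -0.54], [0.45, 0, 0, 0, -0.72], [0.45, 0, 0, 0, -0.87], [0.45, 0, 0, 0, -0.87], [0, 0, 0, 0, -0.87], [0, 0, 0, 0, -0.87], [0, 0, 0, 0, -0.87], [0, 0, 0, 0, -0.87]]

```text
time: 49.4
eef_pos: [0.6091, 0.09, 0.2818]
tool_rot: [1.688, 2.647, 0.003]
ft_force: [5.4, 2.0, -1.5]
grip_width: 0.0247
```

```bash
python3 go.py 0.6085 0.023 0.313 44
```

```text
shift [-6.05 -2.87 -3.12] turn -0.332 jaw 25.0 q7 0.05 t 49.4 w 0.0247 F [ 5.4  2.  -1.5] pos [0.6091 0.09   0.2818]
```

Emit:
play_rows:
  increments:
    - [[0.45, 0, 0, 0, 0], [0.45, 0, 0, 0, 0.0], [0.45, 0, 0, 0, 0.18], [0.45, 0, 0, 0, 0.36], [0.45, 0, 0, 0, 0.54], [0.45, 0, 0, 0, 0.72], [0.45, 0, 0, 0, 0.88], [0.45, 0, 0, 0, 0.88], [0.2, 0, 0, 0, 0.88]]
  newtons: 40

```text
time: 50.52
eef_pos: [0.6077, 0.0897, 0.2815]
tool_rot: [-2.654, -1.681, 0.001]
ft_force: [-0.3, -0.0, 0.0]
grip_width: 0.0332
```

Emit:
play_rows:
  increments:
    - [[0, 0, 0, 0, 0], [0, 0, 0, 0, 0], [0, 0, 0, 0, 0], [0, 0, 0, 0, 0.12], [0, 0, 0, 0, 0.24], [0, 0, 0, 0, 0.35], [0, 0, 0, 0, 0.35], [0, 0, 0, 0, 0.35], [0.45, 0, 0, 0, 0.35], [0.45, 0, 0, 0, 0.35], [0.45, 0, 0, 0, 0.18], [0.45, 0, 0, 0, 0]]

```text
time: 52.02
eef_pos: [0.6086, 0.089, 0.2816]
tool_rot: [2.651, 1.685, 0.001]
ft_force: [-0.6, -0.3, 0.1]
grip_width: 0.0412
```

Emit:
play_rows:
  increments:
    - [[0.2, 0, 0, 0, 0], [0, 0, 0, 0, 0], [0, 0, 0, 0, 0], [0, 0, 0, 0, 0], [0, 0, 0, 0, 0]]
  newtons: 3

```text
time: 52.65
eef_pos: [0.6074, 0.0898, 0.2814]
tool_rot: [-2.656, -1.677, 0.002]
ft_force: [-4.5, 0.8, 1.2]
grip_width: 0.0243
```

```bash
python3 go.py 0.6085 0.023 0.313 44
```

```text
shift [-5.98  2.97 -3.16] turn -1.212 jaw -25.4 q7 -0.77 t 52.65 w 0.0243 F [-4.5  0.8  1.2] pos [0.6074 0.0898 0.2814]
```

Emit:
play_rows:
  increments:
    - [[0.45, 0, 0, 0, 0], [0.45, 0, 0, 0, 0], [0.45, 0, 0, -5, 0], [0.45, 0, 0, -10, 0], [0.45, -3, 1.5, -10.7, -0.18], [0.45, -6, 3, -10.7, -0.36], [0.45, -6, 3, -10.7, -0.54], [0.45, -6, 3, -10.7, -0.72], [0.45, -6, 3, -10.7, -0.9], [0.45, -6, 3, -10.7, -1.08], [0.45, -6, 3, -7, -1.246], [0.45, -6, 3, -4, -1.246]]

```text
time: 54.15
eef_pos: [0.6098, 0.0221, 0.3207]
tool_rot: [1.177, 2.911, 0.001]
ft_force: [0.3, -0.5, -0.2]
grip_width: 0.0413
```

Emit:
play_rows:
  increments:
    - [[0.4, 0, 0, 0.8, 0], [0.4, 0, 0, 0.8, 0], [0.2, 0, 0, 0.8, 0], [0, 0, 0, 0.8, 0], [0, 0, 0, 0.8, 0], [0, 0, 0, 0.8, 0], [0, 0, 0, 0.8, 0]]
  newtons: 40

```text
time: 55.02
eef_pos: [0.6099, 0.0228, 0.3147]
tool_rot: [1.177, 2.911, 0.001]
ft_force: [1.3, 0.4, 6.0]
grip_width: 0.0168
```

```bash
python3 go.py 0.6085 0.023 0.313 -49
```

```text
shift [ 0.11 -0.08  0.17] turn -1.484 jaw 46.0 q7 0.54 t 55.025 w 0.0168 F [1.3 0.4 6. ] pos [0.6099 0.0228 0.3147]
```

Emit:
play_rows:
  increments:
    - [[0, 0, 0, 0, 0.18], [0, 0, 0, 0, 0.36], [0, 0, 0, 0, 0.54], [0, 0, 0, 0, 0.72], [0, 0, 0, 0, 0.9], [0, 0, 0, 0, 1.08], [0, 0, 0, 0, 1.26], [0, 0, 0, 0, 1.44], [0, 0, 0, 0, 1.6], [0, 0, 0, 0, 1.66], [0, 0, 0, 0, 1.66], [0, 0, 0, 0, 1.66]]

```text
time: 56.52
eef_pos: [0.6064, 0.0226, 0.3132]
tool_rot: [-2.943, -1.098, 0.01]
ft_force: [-10.1, -0.3, 4.0]
grip_width: 0.0169
```

Emit:
play_rows:
  increments:
    - [[0.45, 0, 0, 0, 0], [0.45, 0, 0, 0, 0], [0.45, 0, 0, 0, -0.17], [0.45, 0, 0, 0, -0.34], [0.45, 0, 0, 0, -0.42], [0.2, 0, 0, 0, -0.42], [0, 0, 0, 0, -0.42], [0, 0, 0, 0, -0.42], [0, 0, 0, 0, -0.42], [0, 0, 0, 0, -0.42]]
  newtons: 3

```text
time: 57.78
eef_pos: [0.6075, 0.0233, 0.3132]
tool_rot: [-2.649, -1.684, 0.005]
ft_force: [-5.5, 0.8, 2.7]
grip_width: 0.0212
```

Emit:
play_rows:
  increments:
    - [[0.45, 0, 0, 0, 0], [0.45, 0, 0, 0, 0.0], [0.45, 0, 0, 0, -0.18], [0.45, 0, 0, 0, -0.36], [0.45, 0, 0, 0, -0.54], [0.45, 0, 0, 0, -0.72], [0.45, 0, 0, 0, -0.87], [0.45, 0, 0, 0, -0.87], [0, 0, 0, 0, -0.87], [0, 0, 0, 0, -0.87], [0, 0, 0, 0, -0.87], [0, 0, 0, 0, -0.87]]

```text
time: 59.28
eef_pos: [0.609, 0.0224, 0.3135]
tool_rot: [-1.694, -2.645, 0.001]
ft_force: [-1.5, -1.8, -0.1]
grip_width: 0.0202
```

```bash
python3 go.py 0.608 -0.0525 0.313 46
```

```text
shift [-6.76 -3.23  0.06] turn -0.371 jaw 24.7 q7 0.2 t 59.275 w 0.0202 F [-1.5 -1.8 -0.1] pos [0.609  0.0224 0.3135]
```

Emit:
play_rows:
  increments:
    - [[0.45, 0, 0, 0, 0], [0.45, 0, 0, 0, 0], [0.45, 0, 0, -4, 0], [0.45, 0, 0, -8, 0], [0.45, -3.5, -1.6, -8, -0.18], [0.45, -6.8, -3.2, -8, -0.37], [0.45, -6.8, -3.2, -8, -0.37], [0.45, -6.8, -3.2, -4, -0.37], [0.45, -6.8, -3.2, 0, -0.37], [0.45, -6.8, -3.2, 0, -0.37]]

```text
time: 60.52
eef_pos: [0.607, -0.0516, 0.3108]
tool_rot: [-1.176, -2.907, 0.002]
ft_force: [0.0, 0.4, 0.5]
grip_width: 0.0414
```

Emit:
play_rows:
  increments:
    - [[0.2, 0, 0, 0, 0], [0, 0, 0, 0, 0], [0, 0, 0, 0, 0], [0, 0, 0, 0, 0], [0, 0, 0, 0, 0]]
  newtons: 40

```text
time: 61.15
eef_pos: [0.6091, -0.0528, 0.3153]
tool_rot: [1.178, 2.91, 0.0]
ft_force: [-3.7, -1.6, 5.8]
grip_width: 0.0164
```

Emit:
play_rows:
  increments:
    - [[0, 0, 0, 0, 0.18], [0, 0, 0, 0, 0.36], [0, 0, 0, 0, 0.54], [0, 0, 0, 0, 0.72], [0, 0, 0, 0, 0.9], [0, 0, 0, 0, 1.08], [0, 0, 0, 0, 1.26], [0, 0, 0, 0, 1.44], [0, 0, 0, 0, 1.6], [0, 0, 0, 0, 1.64], [0, 0, 0, 0, 1.64], [0, 0, 0, 0, 1.64]]

```text
time: 62.65
eef_pos: [0.6052, -0.0527, 0.3151]
tool_rot: [-2.931, -1.124, 0.011]
ft_force: [-12.7, -1.3, 10.9]
grip_width: 0.0165
```

Emit:
play_rows:
  increments:
    - [[0.45, 0, 0, 0, 0], [0.45, 0, 0, 0, 0], [0.45, 0, 0, 0, -0.17], [0.45, 0, 0, 0, -0.34], [0.45, 0, 0, 0, -0.4], [0.2, 0, 0, 0, -0.4], [0, 0, 0, 0, -0.4], [0, 0, 0, 0, -0.4], [0, 0, 0, 0, -0.4], [0, 0, 0, 0, -0.4]]
  newtons: 3

```text
time: 63.9
eef_pos: [0.6073, -0.0519, 0.3132]
tool_rot: [-2.649, -1.684, 0.004]
ft_force: [-4.3, 1.8, 2.0]
grip_width: 0.0212
```

Emit:
play_rows:
  increments:
    - [[0.45, 0, 0, 0, 0], [0.45, 0, 0, 0, 0.0], [0.45, 0, 0, 0, -0.18], [0.45, 0, 0, 0, -0.36], [0.45, 0, 0, 0, -0.54], [0.45, 0, 0, 0, -0.72], [0.45, 0, 0, 0, -0.87], [0.45, 0, 0, 0, -0.87], [0, 0, 0, 0, -0.87], [0, 0, 0, 0, -0.87], [0, 0, 0, 0, -0.87], [0, 0, 0, 0, -0.87]]

```text
time: 65.4
eef_pos: [0.6082, -0.0529, 0.3135]
tool_rot: [-1.694, -2.645, 0.002]
ft_force: [-2.9, -1.1, 0.8]
grip_width: 0.0202
```

```bash
python3 go.py 0.607 -0.1205 0.281 38
```

```text
shift [-6.09 -2.93  3.26] turn -0.232 jaw 24.7 q7 0.33 t 65.4 w 0.0202 F [-2.9 -1.1  0.8] pos [ 0.6082 -0.0529  0.3135]
```

Emit:
play_rows:
  increments:
    - [[0.45, 0, 0, 0, 0], [0.45, 0, 0, 0, 0], [0.45, 0, 0, -4, 0], [0.45, 0, 0, -8, 0], [0.45, -3.5, -1.6, -8, -0.12], [0.45, -6.1, -2.9, -8, -0.23], [0.45, -6.1, -2.9, -8, -0.23], [0.45, -6.1, -2.9, -4, -0.23], [0.45, -6.1, -2.9, 0, -0.23], [0.45, -6.1, -2.9, 3.2, -0.23], [0.45, -6.1, -2.9, 3.2, -0.23]]

```text
time: 66.78
eef_pos: [0.6066, -0.1185, 0.2792]
tool_rot: [-1.376, -2.819, 0.001]
ft_force: [0.3, -0.5, 0.3]
grip_width: 0.0415
```

Emit:
play_rows:
  increments:
    - [[0.2, 0, 0, 0, 0], [0, 0, 0, 0, 0], [0, 0, 0, 0, 0], [0, 0, 0, 0, 0], [0, 0, 0, 0, 0]]
  newtons: 40

```text
time: 67.4
eef_pos: [0.6079, -0.1206, 0.2831]
tool_rot: [1.38, 2.821, -0.001]
ft_force: [-3.9, -1.7, 6.0]
grip_width: 0.0202
```

Emit:
play_rows:
  increments:
    - [[0, 0, 0, 0, 0.17], [0, 0, 0, 0, 0.34], [0, 0, 0, 0, 0.51], [0, 0, 0, 0, 0.68], [0, 0, 0, 0, 0.85], [0, 0, 0, 0, 1.02], [0, 0, 0, 0, 1.18], [0, 0, 0, 0, 1.35], [0, 0, 0, 0, 1.35], [0, 0, 0, 0, 1.35]]

```text
time: 68.65
eef_pos: [0.6047, -0.1223, 0.2841]
tool_rot: [2.841, 1.341, -0.01]
ft_force: [-14.1, -4.5, 16.1]
grip_width: 0.0184
```

Emit:
play_rows:
  increments:
    - [[0.45, 0, 0, 0, 0], [0.45, 0, 0, 0, 0], [0.45, 0, 0, 0, -0.14], [0.45, 0, 0, 0, -0.25], [0.45, 0, 0, 0, -0.25], [0.2, 0, 0, 0, -0.25], [0, 0, 0, 0, -0.25], [0, 0, 0, 0, -0.25], [0, 0, 0, 0, -0.25], [0, 0, 0, 0, -0.25]]
  newtons: 3

```text
time: 69.9
eef_pos: [0.607, -0.1196, 0.2813]
tool_rot: [-2.649, -1.685, 0.002]
ft_force: [-5.5, 2.3, 0.9]
grip_width: 0.0212
```

```bash
python3 go.py 0.607 -0.1205 0.281 -25
```

```text
shift [-0.08  0.04  0.03] turn -0.002 jaw -25.1 q7 -0.37 t 69.9 w 0.0212 F [-5.5  2.3  0.9] pos [ 0.607  -0.1196  0.2813]
```

Emit:
play_rows:
  increments:
    - [[0, 0, 0, 0, 0], [0, 0, 0, 0, 0], [0, 0, 0, 0, 0.13], [0, 0, 0, 0, 0.26], [0, 0, 0, 0, 0.36], [0, 0, 0, 0, 0.36], [0, 0, 0, 0, 0.36], [0.45, 0, 0, 0, 0.36], [0.45, 0, 0, 0, 0.36], [0.45, 0, 0, 0, 0.18], [0.45, 0, 0, 0, 0], [0.45, 0, 0, 0, 0]]
  newtons: 40

```text
time: 71.4
eef_pos: [0.6085, -0.1204, 0.2816]
tool_rot: [2.652, 1.682, 0.002]
ft_force: [-0.5, -0.0, -0.1]
grip_width: 0.0414
```

Emit:
play_rows:
  increments:
    - [[0.2, 0, 0, 0, 0], [0, 0, 0, 0, 0], [0, 0, 0, 0, 0], [0, 0, 0, 0, 0], [0, 0, 0, 0, 0]]
  newtons: 3

```text
time: 72.03
eef_pos: [0.607, -0.1197, 0.2812]
tool_rot: [-2.65, -1.685, 0.002]
ft_force: [-5.4, 1.7, 0.3]
grip_width: 0.0235
```

Emit:
play_rows:
  increments:
    - [[0.45, 0, 0, 0, 0], [0.45, 0, 0, 0, 0.0], [0.45, 0, 0, 0, -0.18], [0.45, 0, 0, 0, -0.36], [0.45, 0, 0, 0, -0.54], [0.45, 0, 0, 0, -0.72], [0.45, 0, 0, 0, -0.875], [0.45, 0, 0, 0, -0.875], [0, 0, 0, 0, -0.875], [0, 0, 0, 0, -0.875], [0, 0, 0, 0, -0.875], [0, 0, 0, 0, -0.875]]

```text
time: 73.53
eef_pos: [0.6075, -0.1205, 0.2815]
tool_rot: [-1.688, -2.649, 0.002]
ft_force: [-2.4, -1.3, 0.7]
grip_width: 0.0236
```

```bash
python3 go.py 0.607 -0.1205 0.281 -25
```

```text
shift [ 0.02 -0.04  0.05] turn 0.873 jaw 25.0 q7 0.45 t 73.525 w 0.0236 F [-2.4 -1.3  0.7] pos [ 0.6075 -0.1205  0.2815]
```

Emit:
play_rows:
  increments:
    - [[0.45, 0, 0, 0, 0], [0.45, 0, 0, 0, 0], [0.45, 0, 0, -5, 0], [0.45, 0, 0, -10, 0], [0.45, 0, 0, -12, 0], [0.45, 0, 0, -12, 0]]

```text
time: 74.28
eef_pos: [0.6088, -0.1198, 0.4033]
tool_rot: [1.685, 2.647, 0.003]
ft_force: [0.4, 1.0, -0.3]
grip_width: 0.0414
```

```bash
python3 - <<'E'
from m import *
t=cam("top");s=cam("scene")
m,B=blobs(t,(0,0,0),(180,255,80),(170,245,205,280),20);print(B)
m2,B2=blobs(s,(0,0,0),(180,255,80),(450,295,495,335),20);print(B2)
save(t,"t9",(140,160,400,300),3)
E
python3 go.py 0.463 0.386 0.20 25
```

```text
[([186.2, 262.4], [180, 256, 14, 14, 150])]
[([470.8, 311.2], [461, 303, 20, 18, 266]), ([464.1, 320.9], [457, 312, 18, 14, 33])]
shift [51.94  8.34 20.07] turn 0.001 jaw 25.0 q7 0.48 t 74.375 w 0.0414 F [-0.4  0.6 -1. ] pos [ 0.6076 -0.12    0.4004]
```

View pics/t9.png

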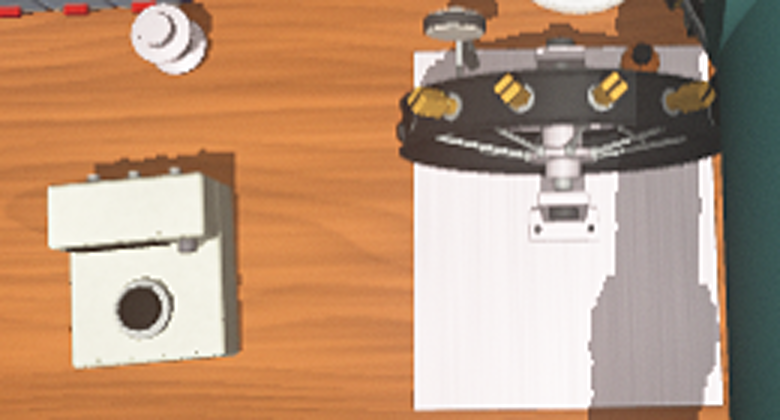

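Emit:
play_rows:
  increments:
    - [[0.2, 6, 1, 0, 0], [0, 12, 2, 0, 0], [0, 18, 3, 0, 0], [0, 24, 4, 0, 0], [0, 30, 5, 0, 0], [0, 36, 6, 0, 0], [0, 42, 7, 0, 0], [0, 48, 7.8, 4, 0], [0, 51.9, 8.4, 9, 0], [0, 51.9, 8.4, 15, 0], [0, 51.9, 8.4, 20, 0], [0, 51.9, 8.4, 27, 0]]

```text
time: 75.88
eef_pos: [0.4633, 0.3853, 0.136]
tool_rot: [-1.686, -2.65, 0.002]
ft_force: [0.7, -0.5, -0.4]
grip_width: 0.0002
```

Emit:
play_rows:
  increments:
    - [[0, 0, 0, 0, 0], [0, 0, 0, 0, 0]]

```text
time: 76.12
eef_pos: [0.4647, 0.3865, 0.1404]
tool_rot: [-1.687, -2.65, -0.002]
ft_force: [0.3, 0.5, 1.8]
grip_width: 0.0007
```

```bash
python3 go.py 0.464 0.386 0.095 25
```

```text
shift [-0.02 -0.09  4.54] turn 0.001 jaw 25.0 q7 -0.61 t 76.125 w 0.0007 F [0.3 0.5 1.8] pos [0.4647 0.3865 0.1404]
```

Emit:
play_rows:
  increments:
    - [[0, 0, 0, 3, 0], [0, 0, 0, 4, 0], [0, 0, 0, 4.6, 0], [0, 0, 0, 5.0, 0], [0, 0, 0, 5.2, 0], [0, 0, 0, 5.2, 0]]

```text
time: 76.88
eef_pos: [0.4644, 0.3857, 0.0873]
tool_rot: [1.687, 2.65, 0.0]
ft_force: [-0.4, -0.1, 0.1]
grip_width: 0.0003
```

```bash
python3 go.py 0.464 0.386 0.077 25
```

```text
shift [ 0.04 -0.03  1.03] turn 0.001 jaw 25.0 q7 -0.65 t 76.875 w 0.0003 F [-0.4 -0.1  0.1] pos [0.4644 0.3857 0.0873]
```

Emit:
play_rows:
  increments:
    - [[0, 0, 0, 0.3, 0], [0, 0, 0, 0.6, 0], [0, 0, 0, 0.9, 0], [0, 0, 0, 1.1, 0], [0, 0, 0, 1.3, 0], [0, 0, 0, 1.3, 0], [0, 0, 0, 1.3, 0]]

```text
time: 77.75
eef_pos: [0.4648, 0.3861, 0.0772]
tool_rot: [1.686, 2.648, 0.001]
ft_force: [-4.3, -5.6, 24.1]
grip_width: 0.0008
```

Emit:
play_rows:
  increments:
    - [[0, 0, 0, 0, 0], [0, 0, 0, -1.5, 0], [0, 0, 0, -6, 0], [0, 0, 0, -12, 0], [0, 0, 0, -18, 0], [0, 0, 0, -18, 0], [0, 0, 0, -18, 0], [0, 0, 0, -18, 0]]

```text
time: 78.75
eef_pos: [0.4637, 0.3847, 0.2519]
tool_rot: [-1.687, -2.649, 0.006]
ft_force: [0.2, 0.9, -1.3]
grip_width: 0.0005
```

```bash
python3 ang.py a2; python3 - <<'E'
from m import *
t=cam("top");s=cam("scene")
a=t["frame"][140:340,230:520,::-1]; a=cv2.resize(a,None,fx=2,fy=2)
b=cv2.imread("pics/a2.png"); b=b[:, :]; b=cv2.resize(b,(580,290)); d=np.vstack([a[:, :580][:300],b]); cv2.imwrite("pics/fin.png",d[:600])
E
```

```text
top 1 1.2 edge dirs deg(down+) [107, 23] | top 1 1.4 edge dirs deg(down+) [115, 38] | top 1 1.571 edge dirs deg(down+) [122, 50] | top 1 1.75 edge dirs deg(down+) [131, 61] | 
top 2 1.2 edge dirs deg(down+) [112, 21] | top 2 1.4 edge dirs deg(down+) [123, 33] | top 2 1.571 edge dirs deg(down+) [132, 43] | top 2 1.75 edge dirs deg(down+) [142, 54] | 
top 3 1.2 edge dirs deg(down+) [112, 25] | top 3 1.4 edge dirs deg(down+) [124, 36] | top 3 1.571 edge dirs deg(down+) [135, 45] | top 3 1.75 edge dirs deg(down+) [146, 55] | 
top 4 1.2 edge dirs deg(down+) [106, 37] | top 4 1.4 edge dirs deg(down+) [117, 47] | top 4 1.571 edge dirs deg(down+) [128, 55] | top 4 1.75 edge dirs deg(down+) [140, 63] | 
scene 1 1.2 edge dirs deg(down+) [0, 86] | scene 1 1.4 edge dirs deg(down+) [12, 97] | scene 1 1.571 edge dirs deg(down+) [22, 106] | scene 1 1.75 edge dirs deg(down+) [32, 116] | 
scene 2 1.2 edge dirs deg(down+) [177, 78] | scene 2 1.4 edge dirs deg(down+) [6, 92] | scene 2 1.571 edge dirs deg(down+) [14, 105] | scene 2 1.75 edge dirs deg(down+) [22, 118] | 
scene 3 1.2 edge dirs deg(down+) [169, 73] | scene 3 1.4 edge dirs deg(down+) [174, 98] | scene 3 1.571 edge dirs deg(down+) [179, 117] | scene 3 1.75 edge dirs deg(down+) [4, 131] | 
scene 4 1.2 edge dirs deg(down+) [159, 109] | scene 4 1.4 edge dirs deg(down+) [160, 152] | scene 4 1.571 edge dirs deg(down+) [160, 155] | scene 4 1.75 edge dirs deg(down+) [160, 157] |
```

View pics/fin.png

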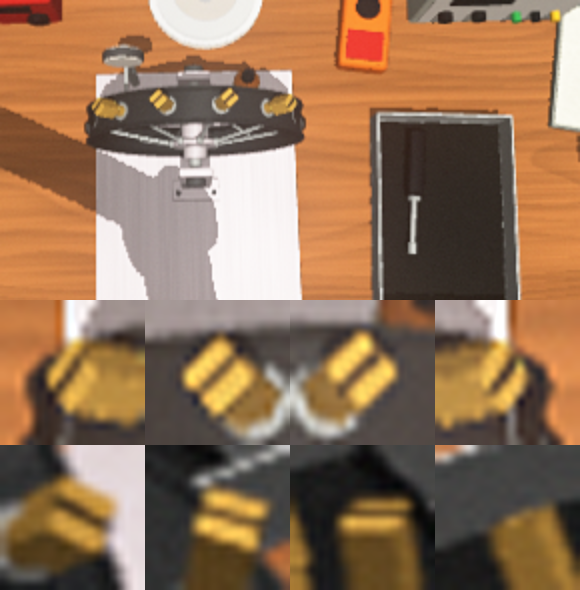

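```bash
python3 -c "
from h import *
print(finish_job())"
```

```text
the job is handed in; nothing more can be done
None
```

I handed the job in after about 79 s of robot time: the tools are cleared, the nipples tightened and the tester button pressed. One thing may count against it: the order in round one, explained below.

- **Tools:** The driver was the only loose tool on the base plate. It now lies fully inside the tray. It shifted a little within the tray after I placed it.
- **First round:** I turned nipples 1 to 4 from left to right, but the two steep outer ones slipped in the grip. Checking by light squeezes put nipples 1 and 4 about 0.15 rad short and nipple 2 about 0.1 rad short. I topped up nipple 1 and then nipple 4, so those corrections came after nipples 2 and 3 had been turned. I left nipples 2 and 3 as they were and allowed for it in the second round. Nipple 3 I did not check until then.
- **Second round:** I turned 1 to 4 in order again, topping up 1 and 4 straight after their own turns. The final light squeezes suggest about 3.21, 3.19, 3.19 and 3.14 rad, against a target of 3.14. These are estimates, good to roughly 0.1 rad. In the last pictures the slots are back in their starting directions, which fits a half turn.
- **Tester button:** It was pressed to z = 0.077 m at 24 N, its full 8 mm of travel, and I then lifted clear. I did not take a close picture to confirm it came back up.
- **Bottle and arm:** The bottle is still standing, and the arm is touching nothing.

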